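# Swap caps for hoods on the lens turntable

## Robot

A 6-joint arm with a two-finger parallel gripper is mounted at the origin on the work surface. World frame = base frame: x ahead of the robot, y to its left, z up, the work surface at z = 0. Lengths are in mm, angles in rad, forces in N, time in s.
With the tool pointing down it reaches from about 350 to 875 mm from the base axis. Payload 4.2 kg.
Tool frame: the origin (TCP) lies between the finger pads; the fingertips stand 11 mm ahead of it and the grasp point (between the pads) lies 8 mm behind it; z points along the fingers, y is the direction in which the jaws open and shut (so a half turn about z gives the same grasp; the last joint's range is limited). The gripper opens to 85 mm and grips with 20 to 120 N. Pads are 22 mm wide; open, the fingers measure 114 mm over their backs; the gripper's body (76 mm by 85 mm) begins 54 mm behind the grasp point. The pads swing forward as they close: fully open they stand 13 mm farther back than shut.
Start: joints at [1.481, 0.385, 0.008, 0, -1.194, -0.259], TCP at [213.574, 587.355, 242.312] pointing down, gripper open.
Joint ranges: [-3.14, 3.14], [-1.21, 2.06], [-1.07, 1.41], [-3.16, 2.05], [-2.99, -0.16], [-3.1, 3.1]. Speed limits (rad/s): [2.79, 2.79, 3.14, 3.14, 3.14, 3.14].

## Interface

Orientations are given as a unit quaternion [x, y, z, w].
In Python, from bench import * gives the robot as it stands. The module is installed in compiled form; this text tells all that it offers.
- The arm moves only by the tool drive_tool, never from a script. Its argument "increments" is a list of rows, each a list of 3 entries, a list of its own where there are three numbers: the gripper command: -1 is shut, 1 is fully open, values between are in proportion, then the shift along the tool's x, y, z scaled (see below), then the turn about the tool's z scaled (see below). In form: [[hand, [tx, ty, tz], turn], ...]. A call has 1 to 20 rows; each row shifts and turns the commanded pose from where the row before left it, along the tool's axes as they then stand; what a row does not reach is not made up. The controller multiplies each number of a shift by 0.3 m and each number of a turn by 2 rad. A row lasts 1/8 s, in which the tool goes at most 62.5 mm and 10.7 degrees, less where a joint would pass 70% of its speed; a pose out of reach is approached as far as the arm can. A call with a number of a shift or a turn outside -1 to 1 is refused whole. A call with a gripper value outside its range is refused whole. The fingers move at their own pace and stop on an object; the grip force is fixed at half the most. Time passes only in rows, so rows that do not move let the fingers close. It gives the time, the measured TCP pose, the force and the opening at its end, in the units of the state.
- read_state(): the state, without advancing time (a new reading comes with each control period).
- get_image(name): name is "scene" or "top" or "wrist"; returns the picture (480x640x3 uint8, red, green, blue); there is no depth.
- calibration(name): a dict with "fovy" (degrees; the focal length in pixels is half the picture's height over the tangent of half this angle, whatever the lens; pixels are square), "cx", "cy" (the principal point, pixels), "R" (3x3) and "t" (3): a world point X has camera coordinates R X + t. Camera axes: x right, y down, z forward; pixel columns grow to the right and rows downward; lengths in mm; the calibration is good to about 2 mm. A picture is of the moment at which its call begins: read the wrist's pose just before it. calibration takes no time and is no camera call; for the wrist camera it gives the pose at the moment of the call.
- job_done(): hands the job in, once; it reports no verdict.
The state is a dict: "clock": time; "joints": joint angles; "joint_vel": joint speeds; "joint_efforts": joint torques, N m; "position": TCP position; "ee_rot": TCP orientation; "contact_force": force on the tool from outside, world axes, zero at the start; "wrist_torque": the same for the moment, N m; "gripper_width": finger opening in mm.
Only numpy, scipy, OpenCV 4.12 (cv2) and the standard library are available. Lean on these libraries where they do the work, as an engineer would, in place of code of your own. Each camera call takes 0.05 s, during which the arm holds its last target.

## Task

Get the lenses on the turntable ready to shoot: slide each hood lying on the shelf down over the front of the lens with the same colour of ring until it is fully home on the shoulder, and hold the scoop over the blue cup and tip it so that the loose front caps slide off into the cup, then set the scoop back down flat on the shelf. A lens whose hood is missing stays bare; all lenses stay standing on the turntable, no hood is forced, the cup and the blower are not knocked over, and the hex key and the filter case are left where they lie.

Things in the scene. Friction and masses are not known exactly. Their poses are not given: they have to be found in the camera images.
- lens_green: Black camera lens with a green ring, loose, standing front up on the turntable; 0.3 kg. Origin at the centre of its underside, z up. Main barrel 58 mm across (61 over the ribbed rubber) from the underside to 45 mm up, where there is a flat shoulder; above it the plain front barrel, 36 mm across, rises from 45 to 67 mm, its top edge chamfered 2.5 mm.
- lens_red: Black camera lens with a red ring, loose, standing front up on the turntable; 0.3 kg. Origin at the centre of its underside, z up. Main barrel 58 mm across (61 over the ribbed rubber) from the underside to 45 mm up, where there is a flat shoulder; above it the plain front barrel, 40 mm across, rises from 45 to 67 mm, its top edge chamfered 2.5 mm.
- lens_blue: Black camera lens with a blue ring, loose, standing front up on the turntable; 0.3 kg. Origin at the centre of its underside, z up. Main barrel 58 mm across (61 over the ribbed rubber) from the underside to 45 mm up, where there is a flat shoulder; above it the plain front barrel, 44 mm across, rises from 45 to 67 mm, its top edge chamfered 2.5 mm.
- lens_yellow: Black camera lens with a yellow ring, loose, standing front up on the turntable; 0.3 kg. Origin at the centre of its underside, z up. Main barrel 58 mm across (61 over the ribbed rubber) from the underside to 45 mm up, where there is a flat shoulder; above it the plain front barrel, 48 mm across, rises from 45 to 67 mm, its top edge chamfered 2.5 mm.
- hood_green: Lens hood for the lens with the green ring (may be absent): a black open sleeve with green bands at both ends, 38 mm high, 40 mm inside, 46 mm outside, 40 g, standing upright on the shelf, the same either way up. Origin at the centre of its lower end, z along its axis. It slides with 2 mm of play all round over the front barrel and is home when its lower end rests on the shoulder.
- hood_green_mid (a point): Centre of that hood: on its axis, 19 mm from each end; 64 mm above the lens's origin when the hood is home.
- hood_red: Lens hood for the lens with the red ring (may be absent): a black open sleeve with red bands at both ends, 38 mm high, 44 mm inside, 50 mm outside, 40 g, standing upright on the shelf, the same either way up. Origin at the centre of its lower end, z along its axis. It slides with 2 mm of play all round over the front barrel and is home when its lower end rests on the shoulder.
- hood_red_mid (a point): Centre of that hood: on its axis, 19 mm from each end; 64 mm above the lens's origin when the hood is home.
- hood_blue: Lens hood for the lens with the blue ring (may be absent): a black open sleeve with blue bands at both ends, 38 mm high, 48 mm inside, 54 mm outside, 40 g, standing upright on the shelf, the same either way up. Origin at the centre of its lower end, z along its axis. It slides with 2 mm of play all round over the front barrel and is home when its lower end rests on the shoulder.
- hood_blue_mid (a point): Centre of that hood: on its axis, 19 mm from each end; 64 mm above the lens's origin when the hood is home.
- hood_yellow: Lens hood for the lens with the yellow ring (may be absent): a black open sleeve with yellow bands at both ends, 38 mm high, 52 mm inside, 58 mm outside, 40 g, standing upright on the shelf, the same either way up. Origin at the centre of its lower end, z along its axis. It slides with 2 mm of play all round over the front barrel and is home when its lower end rests on the shoulder.
- hood_yellow_mid (a point): Centre of that hood: on its axis, 19 mm from each end; 64 mm above the lens's origin when the hood is home.
- turntable: White lazy-susan turntable, 280 mm across, flat top 24 mm above the shelf; origin on the shelf under its axle. The platter turns about the axle if pushed, with a stiff bearing that stays where it is left.
- tray: Polished aluminium parts scoop lying on the shelf, 0.16 kg: floor 124 x 58 mm, 4 mm thick, side walls 20 mm high, 52 mm between them, open at the +x end; 28 mm high rear wall at -x, behind which a wooden grip runs on along -x. Origin under the centre of the floor, z up. The caps on it are smooth and slide off once it is tipped about 15 to 21 degrees.
- tray_lip (a point): Middle of the scoop's open edge, on its floor: 62 mm towards +x and 4 mm up from the scoop's origin.
- tray_grip (a point): Point to hold in the scoop's wooden grip, 92 mm towards -x and 24 mm up from the scoop's origin. The grip is a bar 14 mm wide along the scoop's y, from 4 to 32 mm above the shelf, reaching from 65 to 113 mm behind the origin.
- cap1: Black lens front cap (may be absent), a disc 38 mm across and 9 mm thick, 14 g, lying flat on the scoop at the start. Origin at the centre of its underside, z along its axis.
- cap2: Black lens front cap (may be absent), a disc 38 mm across and 9 mm thick, 14 g, lying flat on the scoop at the start. Origin at the centre of its underside, z along its axis.
- cap3: Black lens front cap (may be absent), a disc 38 mm across and 9 mm thick, 14 g, lying flat on the scoop at the start. Origin at the centre of its underside, z along its axis.
- cup: Blue ceramic cup without handle, 110 mm across the rim, 88 mm at the foot, 70 mm high, wall 4 mm, floor 5 mm thick, 0.38 kg, loose, standing on the shelf. Origin at the centre of its underside, z up.
- blower: Dark rubber air blower with a nozzle, standing in the middle of the turntable; 54 mm across, 112 mm high. Origin under its centre. To be left standing.
- hex_key: Steel hex key lying on the shelf, arms 90 and 26 mm, 6 mm thick. Origin at the middle of the long arm, on the shelf. To be left alone.
- filter_case: Clear flat filter case, 84 x 84 x 14 mm, lying on the shelf. Origin under its centre. To be left alone.

How it is judged (in metres and radians):
On the way:
1. the scoop is tipped by more than 14 degrees with its open edge over the cup (angle between tray's own z axis and vertical above 0.25 rad and horizontal distance between tray_lip and cup below 0.065 m and height (world z) of tray_lip above 0.05 m and contact force between the fingers and tray above 1 N), for 0.2 s.
At the end, for the whole second after the job is handed in: Hoods home on the lenses of their colour (6 mm off axis, 4 mm high, 0.1 rad); caps at rest in the cup (within 52 mm of its axis, below the rim); lenses upright on the turntable (within 125 mm of its axle); cup and blower standing; scoop flat on the shelf (0.06 rad, 5 mm) (horizontal distance between hood_green_mid and lens_green below 0.006 m and z of hood_green_mid in the frame of lens_green between 0.055 and 0.068 m and angle between the z axis of hood_green and the z axis of lens_green, either way round below 0.1 rad and linear speed of each of hood_green, hood_red, hood_blue, hood_yellow, tray below 0.02 m/s and horizontal distance between hood_red_mid and lens_red below 0.006 m and z of hood_red_mid in the frame of lens_red between 0.055 and 0.068 m and angle between the z axis of hood_red and the z axis of lens_red, either way round below 0.1 rad and horizontal distance between hood_blue_mid and lens_blue below 0.006 m and z of hood_blue_mid in the frame of lens_blue between 0.055 and 0.068 m and angle between the z axis of hood_blue and the z axis of lens_blue, either way round below 0.1 rad and horizontal distance between hood_yellow_mid and lens_yellow below 0.006 m and z of hood_yellow_mid in the frame of lens_yellow between 0.055 and 0.068 m and angle between the z axis of hood_yellow and the z axis of lens_yellow, either way round below 0.1 rad and horizontal distance between each of cap1, cap2, cap3 and cup below 0.052 m and z of each of cap1, cap2, cap3 in the frame of cup below 0.065 m and linear speed of each of cap1, cap2, cap3 below 0.03 m/s and angle between each of lens_green, lens_red, lens_blue, lens_yellow, cup's own z axis and vertical below 0.1 rad and horizontal distance between each of lens_green, lens_red, lens_blue, lens_yellow and turntable below 0.125 m and height (world z) of each of lens_green, lens_red, lens_blue, lens_yellow above 0.018 m and height (world z) of cup below 0.006 m and angle between tray's own z axis and vertical below 0.06 rad and height (world z) of tray below 0.005 m and angle between blower's own z axis and vertical below 0.2 rad); the robot touches nothing.
It fails at once if a hood is pressed or struck on its lens with more than 40 N (contact force between hood_green and lens_green above 40 N or contact force between hood_red and lens_red above 40 N or contact force between hood_blue and lens_blue above 40 N or contact force between hood_yellow and lens_yellow above 40 N).
It fails at once if a lens is tipped over (angle between any of lens_green, lens_red, lens_blue, lens_yellow's own z axis and vertical above 0.4 rad).
It fails at once if the cup or the blower is knocked over (angle between cup's own z axis and vertical above 0.5 rad or angle between blower's own z axis and vertical above 0.6 rad).
It fails at once if the hex key or the filter case is moved by more than 30 mm (distance of any of hex_key, filter_case from where it was at the start of the episode above 0.03 m).
Of hood_green, hood_red, hood_blue, hood_yellow only 3 to 4 are there at a start; the rules pass over those that are not, and their reading is None.
Of cap1, cap2, cap3 only 2 to 3 are there at a start; the rules pass over those that are not, and their reading is None.
At some moment in a run one of hood_green, hood_red, hood_blue, hood_yellow, cup may be knocked a few centimetres aside while the robot is not near it.
It also fails if it takes over 210 s, if anything falls off the work surface, if the arm or the gripper's body presses on something with over 40 N, if the wrist force passes 120 N, or if a joint passes its speed limit or range.

## Working session

There is one attempt and no reset: what is moved stays moved. The work goes in short steps, Python scripts to look and compute and a tool call to move; the robot and the scene stay as the last step left them, time stands still between calls to the robot, and variables do not carry over. Pictures are saved under pics/ and viewed, and the job is handed in when it is done.

Besides the shell and the picture viewer there is one more tool, called after "Call:" by a JSON object that holds its "api" and its "payload", one argument or row to a line. drive_tool: Moves the arm, as the interface text tells. Shifts and turns lie within -1 to 1; 1 stands for 0.3 m of shift or 2 rad of turn. Its arguments: {"type":"object","properties":{"increments":{"type":"array"}},"required":["increments"]}

```bash
ls; mkdir -p pics; python3 - <<'E'
from bench import *
import cv2
print(read_state())
for n in ["scene","top","wrist"]:
    c=calibration(n); print(n,c)
    cv2.imwrite(f"pics/{n}0.png",get_image(n)[:,:,::-1])
E
```

```text
pics
{'clock': 0.0, 'joints': array([ 1.48059557e+00,  3.85589439e-01,  6.57479806e-03, -5.17660878e-04,
       -1.19399335e+00, -2.58621087e-01]), 'joint_vel': array([-0.00090056, -0.00066314,  0.00102716,  0.00046278, -0.00142355,
       -0.00065758]), 'joint_efforts': array([-6.08408627e-04, -3.92285013e+01,  1.88403726e+01,  4.18639228e+00,
       -4.55453672e-03, -8.45890526e-06]), 'position': array([213.38985657, 586.82576194, 241.17897297]), 'ee_rot': array([ 9.84811724e-01, -1.73621968e-01, -1.46702110e-04,  1.12214835e-03]), 'contact_force': array([ 0.07101345, -0.4730271 , -0.92056568]), 'wrist_torque': array([0.03601239, 0.01169061, 0.01976393]), 'gripper_width': 85.32408524263938}
scene {'fovy': 50.44574265528053, 'cx': 324.0858162282989, 'cy': 243.681861426219, 'R': array([[-0.87780928,  0.47883847, -0.01282911],
       [ 0.33853402,  0.60120921, -0.72383852],
       [-0.33888875, -0.63973526, -0.68985014]]), 't': array([ 511.59007795, -139.25812113, 1127.13093906])}
top {'fovy': 55.79394994895134, 'cx': 319.6478472222234, 'cy': 239.50646279801285, 'R': array([[ 0.01211314, -0.9996529 ,  0.02339573],
       [-0.98995159, -0.01528566, -0.14057809],
       [ 0.14088692, -0.0214578 , -0.98979313]]), 't': array([-54.87013786, 544.22650184, 993.640992  ])}
wrist {'fovy': 71.02885017184708, 'cx': 322.79047356557885, 'cy': 242.40167549394965, 'R': array([[-0.34161943, -0.93983567,  0.00225502],
       [-0.89893059,  0.3274492 ,  0.29103405],
       [-0.27426258,  0.09739578, -0.95671004]]), 't': array([624.84942672, -37.93934886, 380.05324999])}
```

View pics/scene0.png

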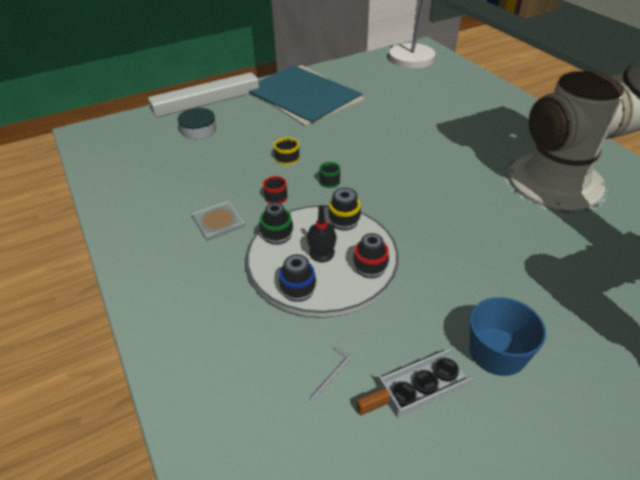

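View pics/top0.png

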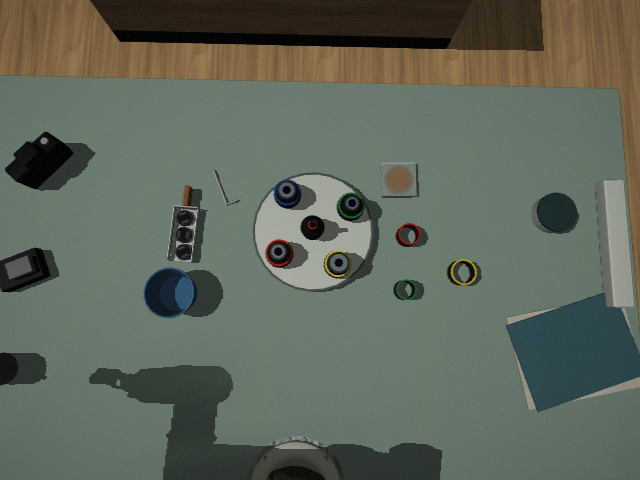

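View pics/wrist0.png

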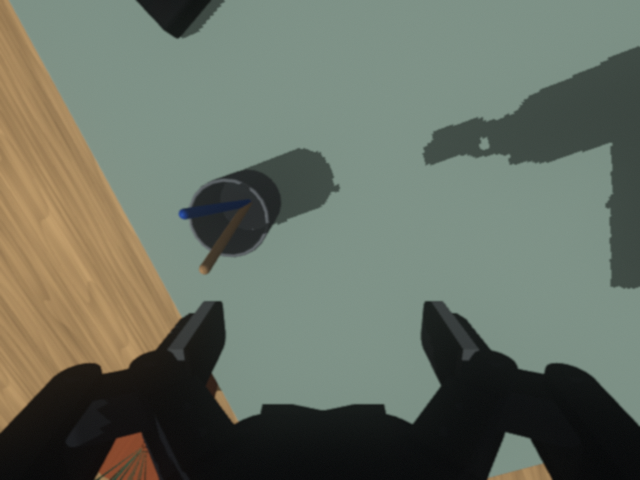

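Red, yellow and green hoods lie right of the turntable (top view about (408,235), (463,272), (404,289)), and there is no blue hood. The cup is at (170,293), the scoop at (184,232) with 3 caps, and the hex key at (225,190). Next I'll get a coarse triangulation.

```bash
cat > h.py <<'E'
import numpy as np, cv2
from bench import *
from scipy.spatial.transform import Rotation as Rt
def f(c): return 240/np.tan(np.radians(c['fovy'])/2)
def ray(c,uv):
    d=np.array([(uv[0]-c['cx'])/f(c),(uv[1]-c['cy'])/f(c),1.0]); R=c['R']
    return -R.T@c['t'], R.T@d/np.linalg.norm(d)
def onplane(c,uv,z):
    o,d=ray(c,uv); return o+d*(z-o[2])/d[2]
def proj(c,X):
    p=c['R']@np.asarray(X,float)+c['t']; return np.array([c['cx']+f(c)*p[0]/p[2],c['cy']+f(c)*p[1]/p[2]])
def tri(obs):
    A=np.zeros((3,3));b=np.zeros(3)
    for c,uv in obs:
        o,d=ray(c,uv);P=np.eye(3)-np.outer(d,d);A+=P;b+=P@o
    X=np.linalg.solve(A,b); return X,[float(np.linalg.norm(proj(c,X)-uv)) for c,uv in obs]
HUE={'red':[(0,7),(173,180)],'yellow':[(20,33)],'green':[(50,75)],'blue':[(105,128)]}
def mask(im,col,s=110,v=40):
    h=cv2.cvtColor(im,cv2.COLOR_RGB2HSV); m=np.zeros(h.shape[:2],np.uint8)
    for a,b in HUE[col]: m|=cv2.inRange(h,(a,s,v),(b,255,255))
    return m
def blobs(m,amin=15,join=5):
    k=cv2.morphologyEx(m,cv2.MORPH_CLOSE,np.ones((join,join),np.uint8))
    n,l,st,ce=cv2.connectedComponentsWithStats(k)
    return [(ce[i],st[i]) for i in range(1,n) if st[i][4]>=amin]
def snap(n,name=None):
    c=calibration(n); im=get_image(n)
    if name: cv2.imwrite(f'pics/{name}.png',im[:,:,::-1])
    return c,im
def st():
    s=read_state(); print('t',round(s['clock'],2),'pos',s['position'].round(1),'rotm',Rt.from_quat(s['ee_rot']).as_matrix().round(3).tolist(),'F',s['contact_force'].round(1),'w',round(s['gripper_width'],1))
    return s
E
python3 - <<'E'
from h import *
C={n:snap(n) for n in('top','scene')}
for n,(c,im) in C.items():
    for col in HUE:
        for ce,s in blobs(mask(im,col)): 
            if s[1]<420: print(n,col,ce.round(1),s)
c=calibration('wrist'); s=st(); M=Rt.from_quat(s['ee_rot']).as_matrix()
print('cam in tool',(M.T@(-c['R'].T@c['t']-s['position'])).round(1)); print((c['R']@M).round(3))
for n in C: print(n, (-C[n][0]['R'].T@C[n][0]['t']).round())
E
```

```text
top red [312.  224.4] [307 220  10  10  75]
top red [407.7 234.9] [396 223  25  24 237]
top red [278.3 252.8] [266 239  27  28 182]
top yellow [336.6 263.8] [324 250  27  27 183]
top yellow [460.4 272. ] [446 259  31  26 323]
top green [349.2 205.4] [338 193  26  25 150]
top green [405. 290.] [394 279  23  21 138]
top blue [285.9 193.5] [274 179  26  27 153]
top blue [176.8 291.9] [ 159  268   36   50 1135]
top blue [145.2 292.8] [145 287   2  13  16]
scene red [517.3   7.9] [516   3   4  10  27]
scene red [274.4 184.8] [263 176  24  18 242]
scene red [277.9 200.6] [266 196  21   8  49]
scene red [321.4 224.7] [315 220  13  10  90]
scene red [371.  256.6] [354 243  35  23 304]
scene yellow [509.1   5.2] [499   0  18  13 140]
scene yellow [542.9   4.9] [525   0  35  14 273]
scene yellow [286.  145.7] [274 137  25  18 281]
scene yellow [287.9 161.6] [276 157  23   8  78]
scene yellow [344.6 210.5] [329 200  32  18 261]
scene green [120.   47.9] [    0     0   275   125 25356]
scene green [329.6 169.4] [319 162  21  15 175]
scene green [330.4 185.5] [323 184  15   4  32]
scene green [275.4 223.5] [260 210  31  21 227]
scene blue [296.9 280.3] [279 265  36  24 291]
scene blue [504.3 335.2] [ 471  299   73   75 4203]
t 0.25 pos [213.5 587.1 241.8] rotm [[0.94, -0.342, -0.0], [-0.342, -0.94, -0.001], [0.0, 0.001, -1.0]] F [-0.1  0.2 -0.7] w 85.5
cam in tool [  74.2   -0.9 -131.9]
[[ 0.     1.    -0.   ]
 [-0.957  0.    -0.291]
 [-0.291  0.     0.957]]
top [ 399.  -25. 1061.]
scene [878. 560. 683.]
```

```bash
python3 - <<'E'
import cv2
t=cv2.imread('pics/top0.png')[150:330,130:490]; s=cv2.imread('pics/scene0.png')[130:430,170:570]
cv2.imwrite('pics/topz.png',cv2.resize(t,(800,400),interpolation=cv2.INTER_CUBIC)); cv2.imwrite('pics/scz.png',cv2.resize(s,(800,600),interpolation=cv2.INTER_CUBIC))
E
```

```text
(no output)
```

View pics/topz.png

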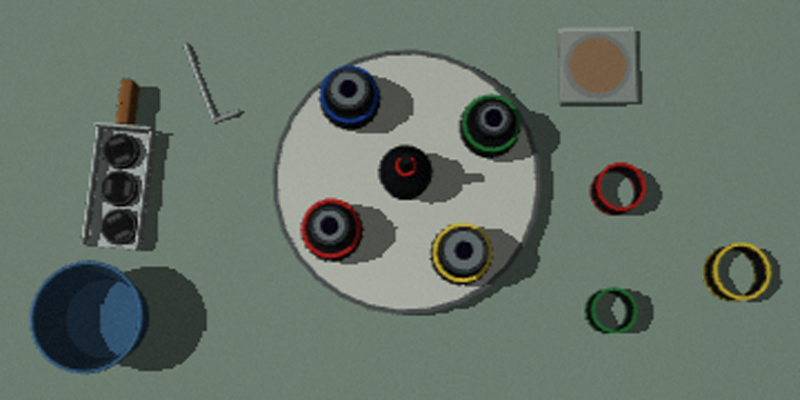

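View pics/scz.png

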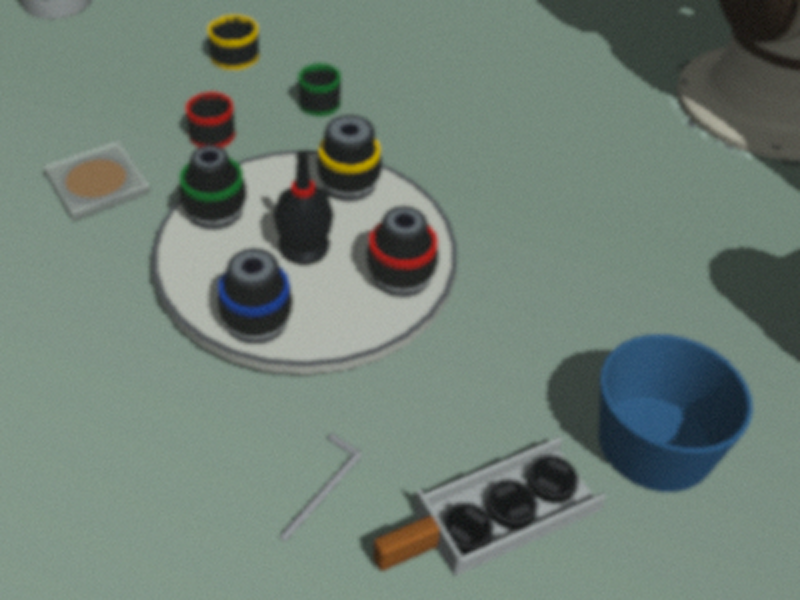

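The zoomed pictures confirm three hoods (no blue one), three caps, and a scoop whose lip faces the cup. Coarse positions next.

```bash
python3 - <<'E'
from h import *
T=calibration('top');S=calibration('scene')
bc=lambda b:np.array([b[0]+b[2]/2-.5,b[1]+b[3]/2-.5])
# hoods: top band
H={'red':((396,223,25,24),(263,176,24,18)),'yellow':((446,259,31,26),(274,137,25,18)),'green':((394,279,23,21),(319,162,21,15))}
for k,(a,b) in H.items():
    X,e=tri([(T,bc(a)),(S,bc(b))]); print('hood',k,X.round(1),np.round(e,1),'top@38',onplane(T,bc(a),38).round(1),'sc@36',onplane(S,bc(b),36).round(1))
L={'red':((266,239,27,28),(371,256.6)),'yellow':((324,250,27,27),(344.6,210.5)),'green':((338,193,26,25),(275.4,223.5)),'blue':((274,179,26,27),(296.9,280.3))}
for k,(a,b) in L.items(): print('lens',k,onplane(T,bc(a),60).round(1))
# cup rim, tray corners, turntable
print('tt',onplane(T,(315.5,231.5),24).round(1))
print('cup rim top',onplane(T,(169.5,292),70).round(1), 'scene',onplane(S,(507,331),70).round(1))
z=lambda u,v:(130+u*.45,150+v*.45)
for n,p,h in [('grip end',(127,82),32),('grip base',(123,122),32),('rear L',(97,124),28),('rear R',(150,127),28),('lip L',(85,246),20),('lipR',(136,248),20)]:
    print(n,onplane(T,z(*p),h).round(1))
for n,p in [('hexA',(188,46)),('hexB',(217,121)),('hexC',(241,113))]: print(n,onplane(T,z(*p),3).round(1))
E
```

```text
hood red [ 562.1 -252.1   33.1] [0.8 0.8] top@38 [ 559.8 -250.    38. ] sc@36 [ 564.7 -249.9   36. ]
hood yellow [ 478.1 -371.6   35.7] [0.7 0.7] top@38 [ 476.6 -369.8   38. ] sc@36 [ 479.4 -372.6   36. ]
hood green [ 436.4 -242.7   34.7] [0.5 0.5] top@38 [ 435.3 -241.3   38. ] sc@36 [ 438.1 -242.    36. ]
lens red [511.5  42.9  60. ]
lens yellow [489.9 -86.   60. ]
lens green [ 621.8 -115.7   60. ]
lens blue [649.3  29.4  60. ]
tt [565.7 -37.9  24. ]
cup rim top [421.2 275.8  70. ] scene [431.6 286.5  70. ]
grip end [664.3 260.9  32. ]
grip base [621.6 262.7  32. ]
rear L [619.9 290.6  28. ]
rear R [617.7 235.7  28. ]
lip L [493.3 298.   20. ]
lipR [492.  245.7  20. ]
hexA [712.8 205.7   3. ]
hexB [630.7 171.2   3. ]
hexC [639.9 146.    3. ]
```

Call:
{"api": "drive_tool", "payload": {
  "increments": [
    [1,[0,0,0],-0.087],
    [1,[0,0,0],-0.0875],
    [1,[0.068,0.195,0],0],
    [1,[0.068,0.195,0],0],
    [1,[0.068,0.195,0],0],
    [1,[0.068,0.195,0],0],
    [1,[0.068,0.195,0],0],
    [1,[0.068,0.195,0],0],
    [1,[0.068,0.195,0],0],
    [1,[0.068,0.195,0],0],
    [1,[0.068,0.195,0],0],
    [1,[0.068,0.195,0],0],
    [1,[0.068,0.195,0],0],
    [1,[0.068,0.195,0],0],
    [1,[0.068,0.195,0],0],
    [1,[0.068,0.195,0],0],
    [1,[0.068,0.195,0],0],
    [1,[0,0,0],0]
  ]
}}

```text
clock: 2.5
position: [520.1, -293.6, 240.5]
ee_rot: [1.0, -0.002, -0.001, -0.0]
contact_force: [0.0, 0.2, -0.6]
gripper_width: 85.2
```

```bash
python3 - <<'E'
from h import *
st(); c,im=snap('wrist','w1'); print(calibration('wrist')['t']-c['t'])
for col in HUE:
    for ce,s in blobs(mask(im,col,90)): print(col,ce.round(1),s)
E
```

```text
t 2.5 pos [ 520.1 -293.6  240.5] rotm [[1.0, -0.005, -0.002], [-0.005, -1.0, 0.0], [-0.002, -0.0, -1.0]] F [ 0.   0.2 -0.6] w 85.2
[ 1.06665343 -1.25706203  0.23235259]
red [280.6 172.7] [254 147  54  53 766]
red [  3.4 175.1] [  0 163  10  24 169]
yellow [395.9 249.5] [ 369  222   61   61 1345]
yellow [118.7 247.3] [ 77 225  64  60 834]
green [122.9 107.5] [  80   71   68   74 1036]
green [279.1 264. ] [268 262  25   6  30]
green [277.1 290.7] [256 272  43  40 528]
```

View pics/w1.png

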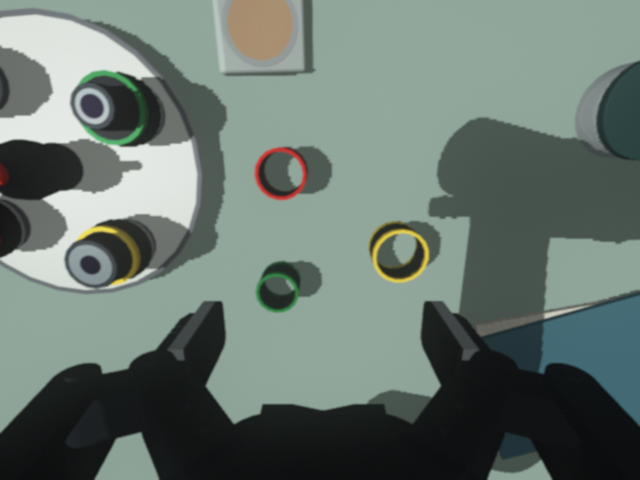

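The wrist view shows the hoods red (281,173), yellow (400,252) and green (278,292), and the green and yellow lenses with fronts at (93,105) and (91,265). Now I'll measure them and compare with the coarse values.

```bash
cat >> h.py <<'E'
def ringfit(im,col,near,rad=60,s=90):
    """ellipse through outer edge of the (largest) coloured ring blob near a pixel"""
    m=mask(im,col,s); mm=np.zeros_like(m); cv2.circle(mm,(int(near[0]),int(near[1])),int(rad),255,-1); m&=mm
    cs,_=cv2.findContours(cv2.morphologyEx(m,cv2.MORPH_CLOSE,np.ones((3,3),np.uint8)),cv2.RETR_CCOMP,cv2.CHAIN_APPROX_NONE)
    outer=max(cs,key=lambda c:cv2.contourArea(c))
    hs=[c for c in cs if c is not outer and cv2.contourArea(c)>0.3*cv2.contourArea(outer)]
    eo=cv2.fitEllipse(outer); ei=cv2.fitEllipse(max(hs,key=cv2.contourArea)) if hs else None
    return eo,ei
E
python3 - <<'E'
from h import *
c,im=snap('wrist'); T,ti=snap('top')
for col,p,q in [('red',(281,173),(408,235)),('yellow',(400,252),(463,272)),('green',(278,292),(404,289))]:
    eo,ei=ringfit(im,col,p,40); to,_=ringfit(ti,col,q,18)
    print(col,eo,ei)
    X,e=tri([(c,eo[0]),(T,to[0])]); print('  outer@38',onplane(c,eo[0],38).round(1),'inner',onplane(c,ei[0],38).round(1) if ei else None,'tri',X.round(1),np.round(e,1))
E
```

```text
Traceback (most recent call last):
  File "h.py", line 37, in ringfit
    outer=max(cs,key=lambda c:cv2.contourArea(c))
ValueError: max() iterable argument is empty
```

```bash
python3 - <<'E'
from h import *
c,im=snap('wrist')
for col,p in [('red',(281,173)),('yellow',(400,252)),('green',(278,292))]:
    eo,ei=ringfit(im,col,p,40)
    print(col,np.round(eo[0]+eo[1],1),'outer@38',onplane(c,eo[0],38).round(1),'inner',np.round(ei[1],1) if ei else None,onplane(c,ei[0],38).round(1) if ei else None)
for col,p in [('green',(93,105)),('yellow',(91,265))]: print('lens',col,onplane(c,p,91).round(1))
E
```

```text
red [285.4 172.   51.6  52.1] outer@38 [ 563.7 -252.2   38. ] inner [43.3 44.1] [ 563.6 -252.3   38. ]
yellow [402.2 252.1  55.4  60.7] outer@38 [ 480.8 -372.6   38. ] inner [42.6 47.9] [ 478.7 -374.1   38. ]
green [280.8 290.1  39.9  41.9] outer@38 [ 437.  -243.1   38. ] inner [32.3 35.2] [ 436.4 -243.    38. ]
lens green [ 619.9 -109.2   91. ]
lens yellow [486.4 -80.8  91. ]
```

Call:
{"api": "drive_tool", "payload": {
  "increments": [
    [1,[0.048,-0.046,0.14],0],
    [1,[0.048,-0.046,0.14],0],
    [1,[0.048,-0.046,0.14],0],
    [1,[0,0,0],0]
  ]
}}

```text
clock: 3.2
position: [561.4, -245.9, 113.4]
ee_rot: [1.0, 0.002, -0.003, -0.001]
contact_force: [-0.2, -0.3, 0.1]
gripper_width: 85.1
```

```bash
cat >> h.py <<'E'
def hood(col,near=(322,262),name=None,z=38,rad=75):
    s=st(); c,im=snap('wrist',name)
    eo,ei=ringfit(im,col,near,rad); a=onplane(c,eo[0],z); b=onplane(c,ei[0],z)
    print('outer',np.round(eo[0]+eo[1],1),a.round(1),'inner',np.round(ei[0]+ei[1],1),b.round(1),'d',(b-s['position']).round(1))
    # apparent height from ring size
    return c,im,eo,ei
E
python3 - <<'E'
from h import *
hood('red',name='w2')
E
```

```text
t 3.2 pos [ 561.4 -245.9  113.4] rotm [[1.0, 0.004, -0.007], [0.004, -1.0, 0.002], [-0.007, -0.002, -1.0]] F [-0.2 -0.3  0.1] w 85.1
outer [333.4 251.3  75.8  82. ] [ 566.3 -251.8   38. ] inner [334.1 253.8  61.   65.7] [ 564.6 -252.4   38. ] d [  3.2  -6.5 -75.4]
```

View pics/w2.png

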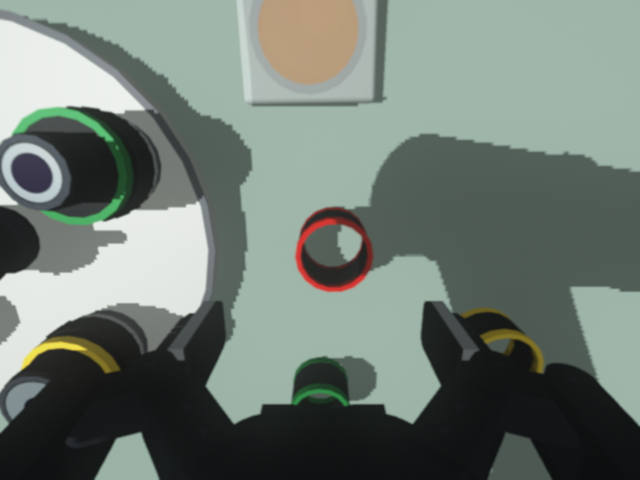

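Call:
{"api": "drive_tool", "payload": {
  "increments": [
    [1,[0,0,0],0],
    [1,[0,0,0],0]
  ]
}}

```text
clock: 3.5
position: [563.6, -249.0, 118.5]
ee_rot: [1.0, 0.0, 0.002, 0.0]
contact_force: [-0.1, 0.6, 0.0]
gripper_width: 85.1
```

```bash
python3 - <<'E'
from h import *
hood('red',near=(334,252))
E
```

```text
t 3.5 pos [ 563.6 -249.   118.5] rotm [[1.0, 0.0, 0.004], [0.0, -1.0, -0.001], [0.004, 0.001, -1.0]] F [-0.1  0.6  0. ] w 85.1
outer [327.7 253.5  73.6  79.7] [ 566.1 -251.6   38. ] inner [328.  255.7  58.4  64. ] [ 564.5 -251.8   38. ] d [  0.9  -2.8 -80.5]
```

Call:
{"api": "drive_tool", "payload": {
  "increments": [
    [1,[0.006,0.01,0.1],0],
    [1,[0,0,0.1],0],
    [1,[0,0,0.08],0],
    [1,[0,0,0.04],0],
    [1,[0,0,0.02],0],
    [1,[0,0,0],0],
    [-1,[0,0,0],0],
    [-1,[0,0,0],0],
    [-1,[0,0,0],0],
    [-1,[0,0,0],0],
    [-1,[0,0,0],0],
    [-1,[0,0,0],0]
  ]
}}

```text
clock: 5.05
position: [565.6, -251.8, 15.4]
ee_rot: [1.0, 0.0, 0.001, 0.0]
contact_force: [0.8, 1.3, 5.0]
gripper_width: 48.0
```

Call:
{"api": "drive_tool", "payload": {
  "increments": [
    [-1,[0,0,-0.05],0],
    [-1,[0,0,-0.15],0],
    [-1,[0,0,-0.2],0],
    [-1,[0,0,-0.2],0],
    [-1,[0,0,0],0],
    [-1,[0,0,0],0]
  ]
}}

```text
clock: 5.8
position: [564.1, -251.4, 194.4]
ee_rot: [1.0, -0.0, -0.0, -0.0]
contact_force: [-0.1, -0.1, -1.3]
gripper_width: 47.8
```

```bash
python3 - <<'E'
from h import *
st(); c,im=snap('wrist','w3')
E
```

```text
t 5.8 pos [ 564.1 -251.4  194.4] rotm [[1.0, -0.0, -0.0], [-0.0, -1.0, 0.001], [-0.0, -0.001, -1.0]] F [-0.1 -0.1 -1.3] w 47.8
```

View pics/w3.png

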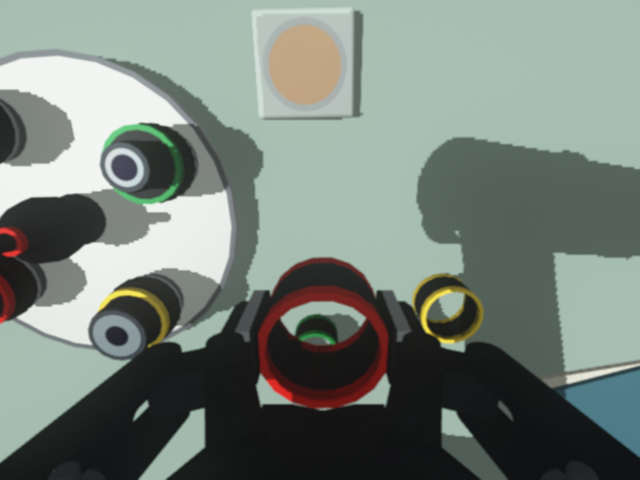

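Call:
{"api": "drive_tool", "payload": {
  "increments": [
    [-1,[-0.062,-0.196,0],0],
    [-1,[-0.062,-0.196,0],0],
    [-1,[-0.062,-0.196,0],0],
    [-1,[-0.062,-0.196,0],0],
    [-1,[-0.062,-0.196,0],0],
    [-1,[0,0,0],0],
    [-1,[0,0,0],0],
    [-1,[0,0,0],0]
  ]
}}

```text
clock: 6.85
position: [471.7, 41.1, 193.6]
ee_rot: [1.0, -0.001, -0.001, 0.0]
contact_force: [0.2, -0.0, -1.3]
gripper_width: 48.3
```

```bash
python3 - <<'E'
from h import *
st(); c,im=snap('wrist','w4')
E
```

```text
t 6.85 pos [471.7  41.1 193.6] rotm [[1.0, -0.002, -0.002], [-0.002, -1.0, -0.001], [-0.002, 0.001, -1.0]] F [ 0.2 -0.  -1.3] w 48.3
```

View pics/w4.png

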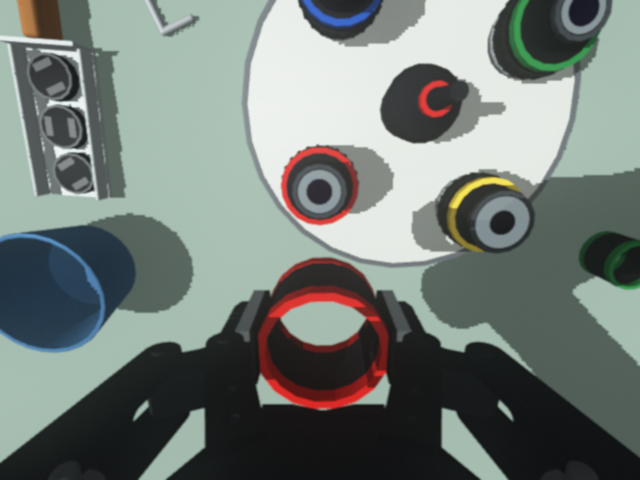

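The red lens front is at about (319,191) in view, and the hood is held upright.

```bash
cat >> h.py <<'E'
def lensfront(im,near,r=30):
    x0,y0=int(near[0]-r),int(near[1]-r); roi=im[max(y0,0):y0+2*r,max(x0,0):x0+2*r]
    h=cv2.cvtColor(cv2.medianBlur(roi,3),cv2.COLOR_RGB2HSV)
    m=cv2.inRange(h,(0,0,75),(180,80,175))
    cs,_=cv2.findContours(m,cv2.RETR_EXTERNAL,cv2.CHAIN_APPROX_NONE)
    cs=[k for k in cs if cv2.pointPolygonTest(cv2.convexHull(k),(float(near[0]-max(x0,0)),float(near[1]-max(y0,0))),False)>=0]
    k=cv2.convexHull(max(cs,key=cv2.contourArea)); e=cv2.fitEllipse(k)
    return np.array(e[0])+[max(x0,0),max(y0,0)],e[1]
E
python3 - <<'E'
from h import *
c,im=snap('wrist'); s=st()
T=calibration('top'); t0=cv2.imread('pics/top0.png')[:,:,::-1].copy()
for k,p,q in [('red',(319,191),(278.5,251.7)),('yellow',(502,222),(339,262.5))]:
    e,sz=lensfront(im,p,36); g,_=lensfront(t0,q,12)
    X,r=tri([(c,e),(T,g)]); P=onplane(c,e,91)
    print(k,e.round(1),np.round(sz,1),P.round(1),'top',g.round(1),onplane(T,g,91).round(1),'tri',X.round(1),np.round(r,1),'d',(P-s['position']).round(1))
E
```

```text
t 6.95 pos [471.8  41.  193.9] rotm [[1.0, -0.002, -0.001], [-0.002, -1.0, -0.0], [-0.001, 0.0, -1.0]] F [-0.6 -0.6 -1.5] w 48.0
red [318.4 191.2] [53.7 55. ] [512.1  44.8  91. ] top [277.5 251. ] [511.1  44.   91. ] tri [511.6  44.6  86.9] [0.4 0.1] d [  40.3    3.7 -102.9]
yellow [505.9 215.6] [53.4 79.6] [494.4 -88.7  91. ] top [338.2 262.1] [489.  -86.7  91. ] tri [491.6 -88.3  88.6] [4.2 1.3] d [  22.6 -129.7 -102.9]
```

Call:
{"api": "drive_tool", "payload": {
  "increments": [
    [-1,[0.133,-0.012,0],0],
    [-1,[0,0,0.1],0],
    [-1,[0,0,0.1],0],
    [-1,[0,0,0.04],0],
    [-1,[0,0,0.02],0],
    [-1,[0,0,0],0],
    [-1,[0,0,0],0]
  ]
}}

```text
clock: 7.82
position: [512.2, 46.1, 117.3]
ee_rot: [1.0, 0.0, 0.001, -0.0]
contact_force: [0.8, 0.4, -0.7]
gripper_width: 48.1
```

```bash
python3 - <<'E'
from h import *
st(); c,im=snap('wrist','w5'); snap('scene','s5')
i=cv2.imread('pics/s5.png')[190:330,270:470]; cv2.imwrite('pics/s5z.png',cv2.resize(i,(800,560),interpolation=cv2.INTER_CUBIC))
E
```

```text
t 7.83 pos [512.2  46.1 117.3] rotm [[1.0, 0.0, 0.002], [0.0, -1.0, 0.001], [0.002, -0.001, -1.0]] F [ 0.8  0.4 -0.7] w 48.1
```

View pics/w5.png

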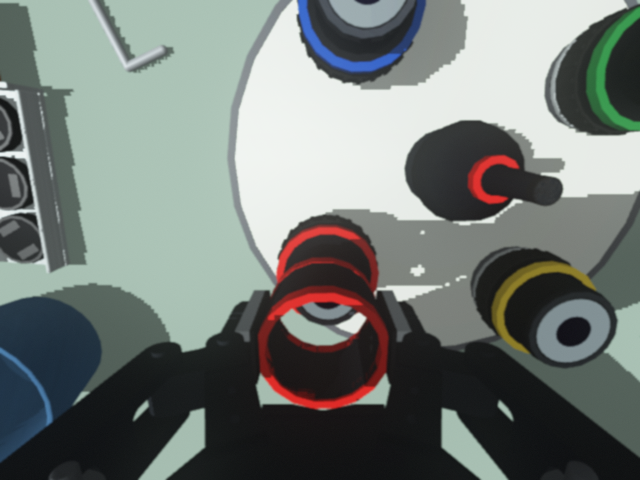

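View pics/s5z.png

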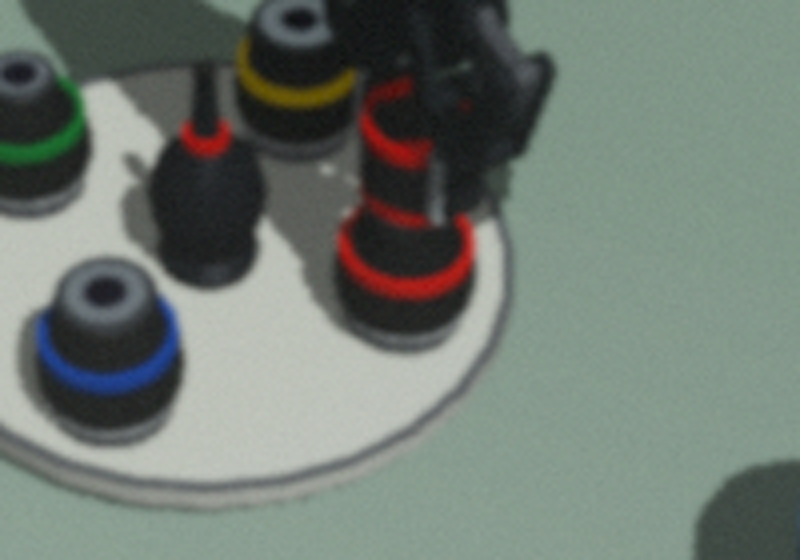

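Call:
{"api": "drive_tool", "payload": {
  "increments": [
    [-1,[0,0.007,0.02],0],
    [-1,[0,0,0.015],0],
    [-1,[0,0,0.01],0],
    [-1,[0,0,0.01],0],
    [-1,[0,0,0],0]
  ]
}}

```text
clock: 8.55
position: [511.8, 43.9, 99.6]
ee_rot: [1.0, 0.0, 0.0, -0.0]
contact_force: [0.8, 0.7, -1.4]
gripper_width: 48.4
```

Call:
{"api": "drive_tool", "payload": {
  "increments": [
    [-1,[0,0,0.01],0],
    [-1,[0,0,0.01],0],
    [-1,[0,0,0],0]
  ]
}}

```text
clock: 8.93
position: [511.8, 43.9, 93.7]
ee_rot: [1.0, 0.0, 0.0, -0.0]
contact_force: [1.5, -0.2, -0.1]
gripper_width: 47.9
```

```bash
python3 - <<'E'
from h import *
st(); c,im=snap('wrist','w6'); snap('scene','s6')
i=cv2.imread('pics/s6.png')[190:330,270:470]; cv2.imwrite('pics/s6z.png',cv2.resize(i,(800,560),interpolation=cv2.INTER_CUBIC))
E
```

```text
t 8.93 pos [511.8  43.9  93.7] rotm [[1.0, 0.0, 0.0], [0.0, -1.0, 0.0], [0.0, -0.0, -1.0]] F [ 1.5 -0.2 -0.1] w 47.9
```

View pics/w6.png

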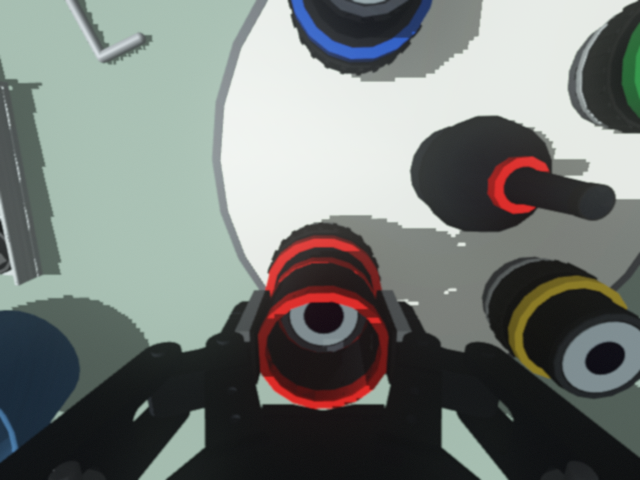

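View pics/s6z.png

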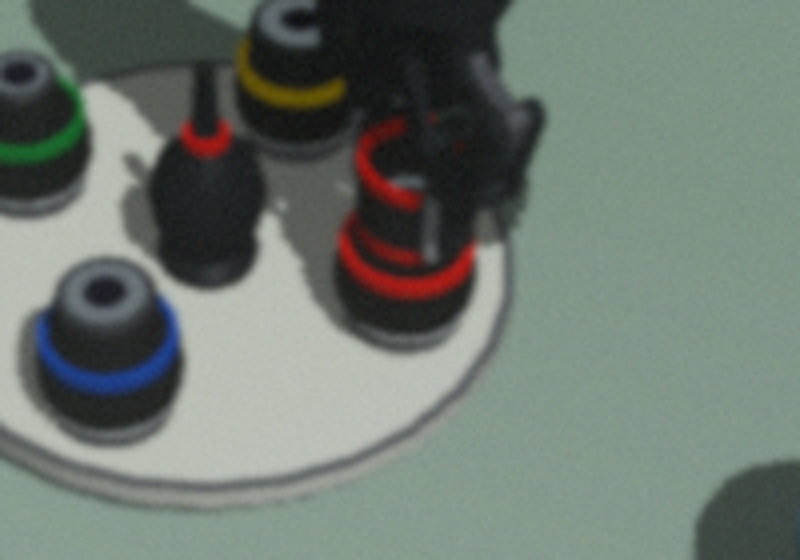

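The hood is on the front barrel with no force. I'll go a bit lower, then release.

Call:
{"api": "drive_tool", "payload": {
  "increments": [
    [-1,[0,0,0.01],0],
    [-1,[0,0,0.01],0],
    [-1,[0,0,0],0]
  ]
}}

```text
clock: 9.4
position: [511.7, 43.9, 87.7]
ee_rot: [1.0, 0.0, 0.0, -0.0]
contact_force: [2.4, 0.2, -0.5]
gripper_width: 48.0
```

Call:
{"api": "drive_tool", "payload": {
  "increments": [
    [0.5,[0,0,0],0],
    [0.5,[0,0,0],0],
    [0.5,[0,0,0],0],
    [0.5,[0,0,-0.03],0],
    [0.5,[0,0,-0.06],0],
    [0.5,[0,0,-0.15],0],
    [0.5,[0,0,-0.15],0],
    [0.5,[0,0,0],0]
  ]
}}

```text
clock: 10.4
position: [513.8, 44.5, 209.5]
ee_rot: [1.0, 0.0, 0.005, -0.001]
contact_force: [-0.1, -0.4, -0.7]
gripper_width: 64.1
```

```bash
python3 - <<'E'
from h import *
st(); c,im=snap('wrist','w7'); snap('scene','s7')
i=cv2.imread('pics/s7.png')[190:330,270:470]; cv2.imwrite('pics/s7z.png',cv2.resize(i,(800,560),interpolation=cv2.INTER_CUBIC))
E
```

```text
t 10.4 pos [513.8  44.5 209.5] rotm [[1.0, 0.001, 0.009], [0.001, -1.0, 0.003], [0.009, -0.003, -1.0]] F [-0.1 -0.4 -0.7] w 64.1
```

View pics/w7.png

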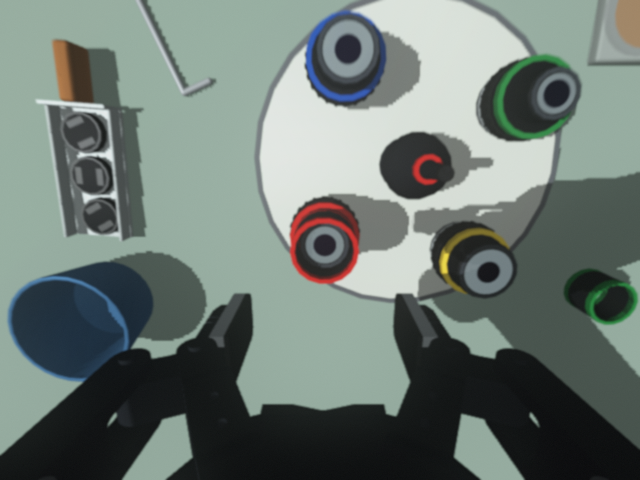

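View pics/s7z.png

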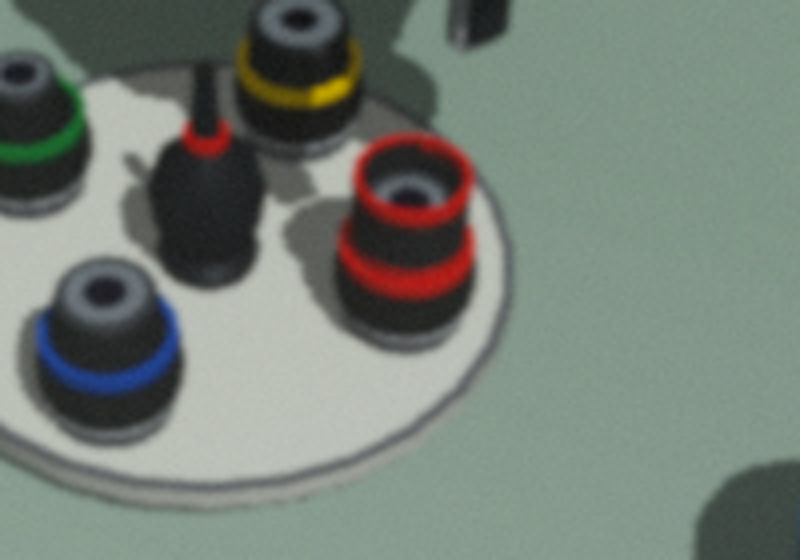

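Red is home. In the scene view its bottom band meets the shoulder, and the front shows centred inside it. Next is the green hood.

Call:
{"api": "drive_tool", "payload": {
  "increments": [
    [0.6,[-0.05,0.191,0],0],
    [0.6,[-0.05,0.191,0],0],
    [0.6,[-0.05,0.191,0],0],
    [0.6,[-0.05,0.191,0],0],
    [0.6,[-0.05,0.191,0],0],
    [0.6,[0,0,0.15],0],
    [0.6,[0,0,0.15],0],
    [0.6,[0,0,0],0],
    [0.6,[0,0,0],0],
    [0.6,[0,0,0],0]
  ]
}}

```text
clock: 11.75
position: [438.0, -242.8, 116.6]
ee_rot: [1.0, 0.001, 0.002, 0.0]
contact_force: [0.5, -0.7, -0.5]
gripper_width: 68.1
```

```bash
python3 - <<'E'
from h import *
hood('green',name='w8')
E
```

```text
t 11.75 pos [ 438.  -242.8  116.6] rotm [[1.0, 0.001, 0.003], [0.001, -1.0, -0.001], [0.003, 0.001, -1.0]] F [ 0.5 -0.7 -0.5] w 68.1
outer [323.7 256.7  66.9  74.9] [ 438.8 -242.7   38. ] inner [324.  257.6  52.6  54.8] [ 438.2 -242.8   38. ] d [  0.2  -0.1 -78.6]
```

View pics/w8.png

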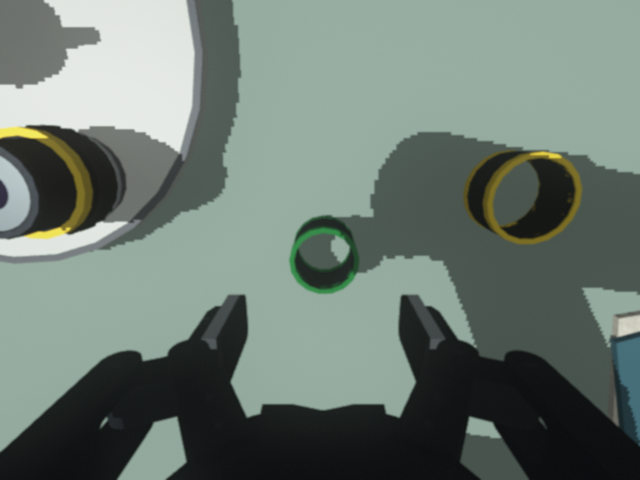

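Call:
{"api": "drive_tool", "payload": {
  "increments": [
    [0.6,[-0.003,0,0.1],0],
    [0.6,[0,0,0.1],0],
    [0.6,[0,0,0.08],0],
    [0.6,[0,0,0.04],0],
    [0.6,[0,0,0.02],0],
    [0.6,[0,0,0],0],
    [-1,[0,0,0],0],
    [-1,[0,0,0],0],
    [-1,[0,0,0],0],
    [-1,[0,0,0],0],
    [-1,[0,0,0],0]
  ]
}}

```text
clock: 13.18
position: [436.5, -242.9, 14.0]
ee_rot: [1.0, 0.0, 0.001, 0.0]
contact_force: [-1.2, 0.9, 5.6]
gripper_width: 44.9
```

Call:
{"api": "drive_tool", "payload": {
  "increments": [
    [-1,[0,0,-0.05],0],
    [-1,[0,0,-0.15],0],
    [-1,[0,0,-0.2],0],
    [-1,[0,0,-0.2],0],
    [-1,[0,0,0],0],
    [-1,[0,0,0],0]
  ]
}}

```text
clock: 13.92
position: [435.1, -242.4, 192.5]
ee_rot: [1.0, -0.0, -0.0, -0.0]
contact_force: [-0.6, 0.1, -1.1]
gripper_width: 44.9
```

Call:
{"api": "drive_tool", "payload": {
  "increments": [
    [-1,[0.121,-0.109,0],0],
    [-1,[0.121,-0.109,0],0],
    [-1,[0.121,-0.109,0],0],
    [-1,[0.121,-0.109,0],0],
    [-1,[0,0,0],0],
    [-1,[0,0,0],0],
    [-1,[0,0,0],0]
  ]
}}

```text
clock: 14.8
position: [579.7, -112.6, 192.1]
ee_rot: [1.0, -0.0, -0.001, 0.0]
contact_force: [0.9, -0.4, -0.3]
gripper_width: 44.7
```

```bash
python3 - <<'E'
from h import *
st(); c,im=snap('wrist','w9')
E
```

```text
t 14.8 pos [ 579.7 -112.6  192.1] rotm [[1.0, -0.001, -0.002], [-0.001, -1.0, -0.0], [-0.002, 0.0, -1.0]] F [ 0.9 -0.4 -0.3] w 44.7
```

View pics/w9.png

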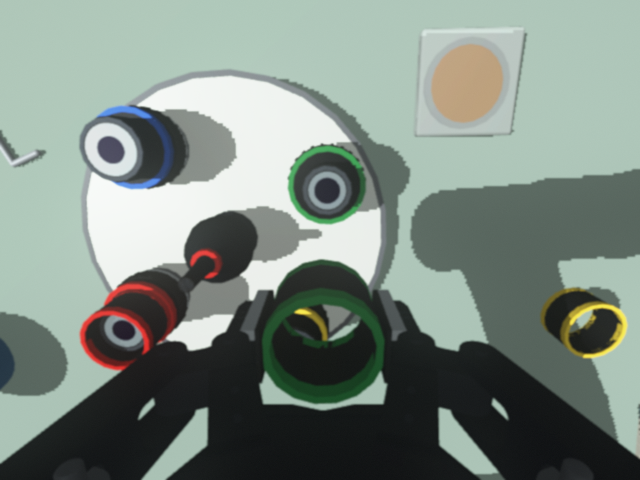

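```bash
python3 - <<'E'
from h import *
s=st(); c,im=snap('wrist')
T=calibration('top'); t0=cv2.imread('pics/top0.png')[:,:,::-1].copy()
e,sz=lensfront(im,(327,190),32); g,_=lensfront(t0,(351.6,203.5),12)
P=onplane(c,e,91);X,r=tri([(c,e),(T,g)])
print(e,sz,P,'tri',X,r,'top',onplane(T,g,91),'d',P-s['position'])
E
```

```text
t 14.85 pos [ 579.9 -112.7  192.5] rotm [[1.0, -0.001, -0.001], [-0.001, -1.0, -0.0], [-0.001, 0.0, -1.0]] F [ 0.5 -0.7 -0.6] w 44.8Traceback (most recent call last):
  File "<stdin>", line 4, in <module>
  File "h.py", line 53, in lensfront
    k=cv2.convexHull(max(cs,key=cv2.contourArea)); e=cv2.fitEllipse(k)
                     ~~~^^^^^^^^^^^^^^^^^^^^^^^^
ValueError: max() iterable argument is empty
```

```bash
python3 - <<'E'
from h import *
s=st(); c,im=snap('wrist')
print(cv2.cvtColor(im,cv2.COLOR_RGB2HSV)[190,300:355:2].tolist())
def dark(im,near,r):
    # dark glass disc at centre of front ring
    x0,y0=int(near[0]-r),int(near[1]-r); g=cv2.cvtColor(im[y0:y0+2*r,x0:x0+2*r],cv2.COLOR_RGB2GRAY)
    _,m=cv2.threshold(cv2.medianBlur(g,3),0,255,cv2.THRESH_BINARY_INV+cv2.THRESH_OTSU)
    cs,_=cv2.findContours(m,cv2.RETR_LIST,cv2.CHAIN_APPROX_NONE)
    cs=[k for k in cs if len(k)>8 and cv2.pointPolygonTest(k,(r,r),False)>=0]
    k=min(cs,key=cv2.contourArea); e=cv2.fitEllipse(k); return np.array(e[0])+[x0,y0],e[1]
e,sz=dark(im,(327,190),20)
P=onplane(c,e,91); print(e,sz,P.round(1),'d',(P-s['position']).round(1))
T=calibration('top'); X,r=tri([(c,e),(T,(351.9,203.3))]); print(X.round(1),r)
E
```

```text
t 14.9 pos [ 580.1 -112.7  192.7] rotm [[1.0, -0.001, -0.0], [-0.001, -1.0, -0.0], [-0.0, 0.0, -1.0]] F [-0.9 -0.1 -0.2] w 44.8
[[83, 16, 63], [90, 20, 76], [98, 31, 98], [98, 30, 95], [94, 26, 135], [95, 27, 170], [96, 29, 169], [103, 32, 112], [117, 44, 58], [113, 42, 55], [114, 46, 55], [111, 46, 56], [117, 41, 56], [114, 46, 55], [115, 51, 55], [111, 46, 55], [114, 47, 54], [117, 47, 54], [117, 43, 53], [115, 46, 61], [99, 31, 141], [93, 27, 169], [95, 27, 160], [93, 26, 99], [103, 34, 90], [102, 31, 83], [75, 20, 50], [68, 23, 44]]
[326.74624634 190.72351646] (24.708837509155273, 24.950450897216797) [ 621.  -114.6   91. ] d [  40.9   -2.  -101.7]
[ 620.1 -115.6   86. ] [1.237201708544363, 0.3986625231897263]
```

Call:
{"api": "drive_tool", "payload": {
  "increments": [
    [-1,[0.136,0.007,0],0],
    [-1,[0,0,0.1],0],
    [-1,[0,0,0.1],0],
    [-1,[0,0,0.04],0],
    [-1,[0,0,0.02],0],
    [-1,[0,0,0],0],
    [-1,[0,0,0],0],
    [-1,[0,0,0],0]
  ]
}}

```text
clock: 15.95
position: [622.2, -113.9, 115.8]
ee_rot: [1.0, 0.0, 0.001, -0.0]
contact_force: [-0.1, 0.0, -0.4]
gripper_width: 44.2
```

```bash
python3 - <<'E'
from h import *
st(); c,im=snap('wrist','w10')
E
```

```text
t 15.95 pos [ 622.2 -113.9  115.8] rotm [[1.0, 0.0, 0.002], [0.0, -1.0, 0.0], [0.002, -0.0, -1.0]] F [-0.1  0.  -0.4] w 44.2
```

View pics/w10.png

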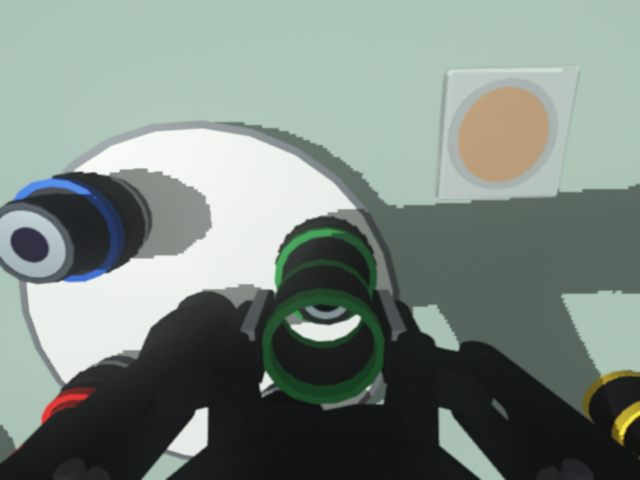

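The lens ring is centred on 325 and the hood on 323.5, so they are aligned. I'll lower it.

Call:
{"api": "drive_tool", "payload": {
  "increments": [
    [-1,[0,0.003,0.02],0],
    [-1,[0,0,0.015],0],
    [-1,[0,0,0.01],0],
    [-1,[0,0,0.01],0],
    [-1,[0,0,0],0]
  ]
}}

```text
clock: 16.62
position: [621.6, -114.9, 97.9]
ee_rot: [1.0, 0.0, -0.0, 0.0]
contact_force: [0.0, -0.0, -0.6]
gripper_width: 44.7
```

Call:
{"api": "drive_tool", "payload": {
  "increments": [
    [-1,[0,0,0.01],0],
    [-1,[0,0,0.01],0],
    [-1,[0,0,0],0]
  ]
}}

```text
clock: 17.0
position: [621.5, -114.9, 91.9]
ee_rot: [1.0, 0.0, -0.0, -0.0]
contact_force: [-0.5, 0.1, -0.3]
gripper_width: 44.7
```

```bash
python3 - <<'E'
from h import *
st(); c,im=snap('wrist','w11')
E
```

```text
t 17.0 pos [ 621.5 -114.9   91.9] rotm [[1.0, 0.0, -0.001], [0.0, -1.0, 0.0], [-0.001, -0.0, -1.0]] F [-0.5  0.1 -0.3] w 44.7
```

View pics/w11.png

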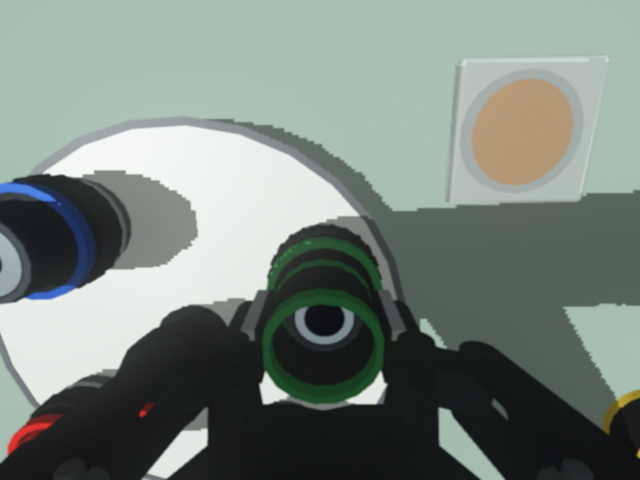

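The lens front sits well inside the hood at (325,318). I'll finish the descent and release.

Call:
{"api": "drive_tool", "payload": {
  "increments": [
    [-1,[0,0,0.01],0],
    [-1,[0,0,0.008],0],
    [-1,[0,0,0],0]
  ]
}}

```text
clock: 17.42
position: [621.5, -114.9, 86.6]
ee_rot: [1.0, 0.0, -0.0, 0.0]
contact_force: [-1.0, 0.8, -1.0]
gripper_width: 45.0
```

Call:
{"api": "drive_tool", "payload": {
  "increments": [
    [0.4,[0,0,0],0],
    [0.4,[0,0,0],0],
    [0.4,[0,0,0],0],
    [0.4,[0,0,-0.03],0],
    [0.4,[0,0,-0.06],0],
    [0.4,[0,0,-0.15],0],
    [0.4,[0,0,-0.15],0],
    [0.6,[-0.152,0.18,0],0],
    [0.6,[-0.152,0.14,0],0],
    [0.6,[-0.17,0.115,0],0],
    [0.6,[0,0,0],0]
  ]
}}

```text
clock: 18.8
position: [481.8, -241.0, 205.9]
ee_rot: [1.0, -0.002, 0.001, 0.0]
contact_force: [0.3, 0.3, 0.6]
gripper_width: 68.1
```

```bash
python3 - <<'E'
from h import *
st(); c,im=snap('wrist','w12'); snap('scene','s12')
i=cv2.imread('pics/s12.png')[130:310,220:420]; cv2.imwrite('pics/s12z.png',cv2.resize(i,(660,594),interpolation=cv2.INTER_CUBIC))
E
```

```text
t 18.8 pos [ 481.8 -241.   205.9] rotm [[1.0, -0.004, 0.002], [-0.004, -1.0, -0.0], [0.002, 0.0, -1.0]] F [0.3 0.3 0.6] w 68.1
```

View pics/w12.png

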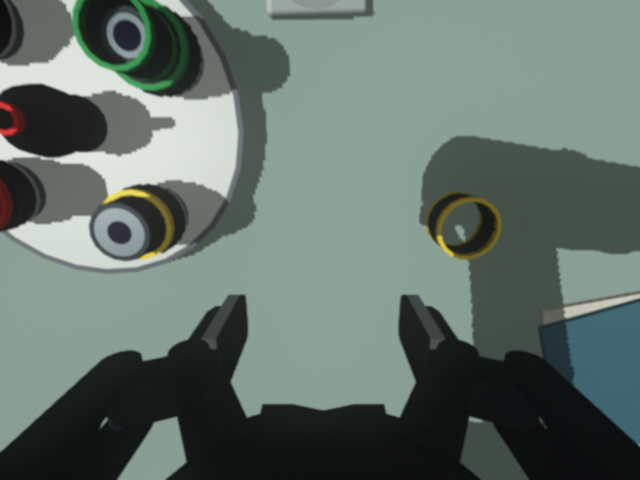

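View pics/s12z.png

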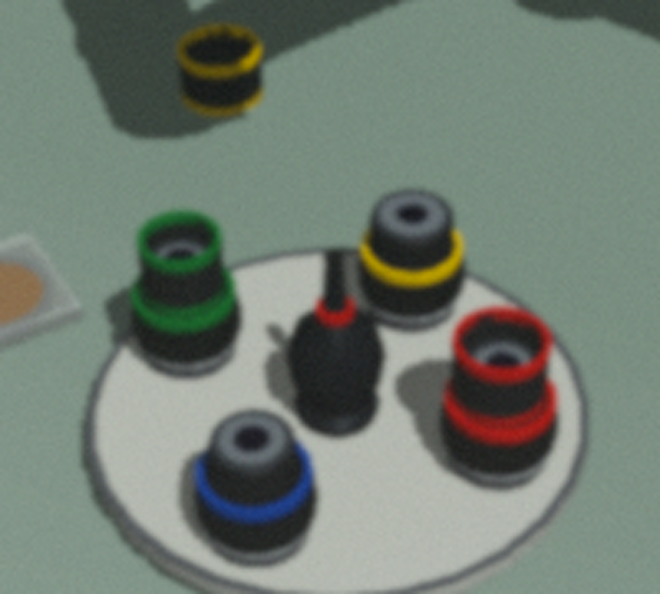

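Green and red are both home. Next is the yellow hood, seen at (466,227).

Call:
{"api": "drive_tool", "payload": {
  "increments": [
    [0.75,[-0.006,0.146,0],0],
    [0.75,[0,0.146,0.05],0],
    [0.75,[0,0.146,0.1],0],
    [0.75,[0,0,0.15],0],
    [0.75,[0,0,0],0],
    [0.75,[0,0,0],0],
    [0.75,[0,0,0],0]
  ]
}}

```text
clock: 19.77
position: [484.8, -370.5, 116.5]
ee_rot: [1.0, 0.001, 0.002, 0.001]
contact_force: [-0.4, -0.1, 0.4]
gripper_width: 74.7
```

```bash
python3 - <<'E'
from h import *
hood('yellow',name='w13')
E
```

```text
t 19.77 pos [ 484.8 -370.5  116.5] rotm [[1.0, 0.002, 0.004], [0.002, -1.0, -0.002], [0.004, 0.002, -1.0]] F [-0.4 -0.1  0.4] w 74.7
outer [329.7 263.   85.7  93.2] [ 481.4 -374.5   38. ] inner [330.3 267.4  70.8  75.2] [ 478.3 -374.9   38. ] d [ -6.6  -4.4 -78.5]
```

View pics/w13.png

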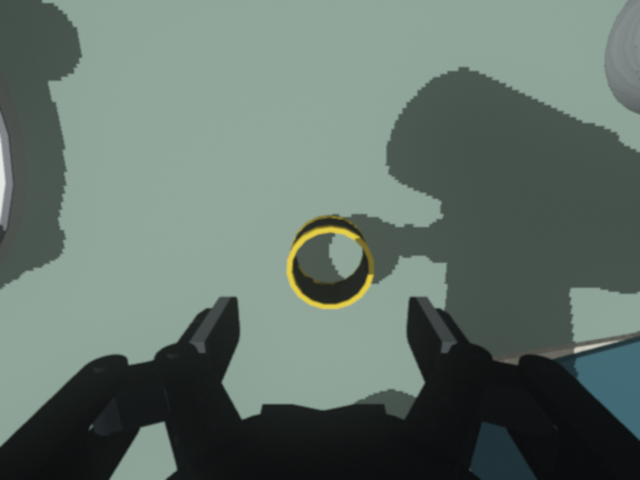

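Call:
{"api": "drive_tool", "payload": {
  "increments": [
    [0.75,[-0.021,0.013,0.1],0],
    [0.75,[0,0,0.1],0],
    [0.75,[0,0,0.08],0],
    [0.75,[0,0,0.04],0],
    [0.75,[0,0,0.02],0],
    [0.75,[0,0,0],0],
    [-1,[0,0,0],0],
    [-1,[0,0,0],0],
    [-1,[0,0,0],0],
    [-1,[0,0,0],0],
    [-1,[0,0,0],0]
  ]
}}

```text
clock: 21.2
position: [477.8, -374.9, 13.5]
ee_rot: [1.0, 0.0, 0.001, 0.001]
contact_force: [-0.4, 0.5, 6.5]
gripper_width: 57.6
```

Call:
{"api": "drive_tool", "payload": {
  "increments": [
    [-1,[0,0,-0.05],0],
    [-1,[0,0,-0.15],0],
    [-1,[0,0,-0.2],0],
    [-1,[0,0,-0.2],0],
    [-1,[0,0,0],0]
  ]
}}

```text
clock: 21.82
position: [479.3, -376.0, 199.1]
ee_rot: [1.0, 0.0, 0.006, 0.003]
contact_force: [0.2, -1.1, -0.5]
gripper_width: 57.1
```

Call:
{"api": "drive_tool", "payload": {
  "increments": [
    [-1,[-0.019,-0.192,0],0],
    [-1,[-0.019,-0.192,0],0],
    [-1,[-0.019,-0.192,0],0],
    [-1,[-0.019,-0.192,0],0],
    [-1,[-0.019,-0.192,0],0],
    [-1,[0,0,0],0],
    [-1,[0,0,0],0],
    [-1,[0,0,0],0],
    [-1,[0,0,0],0]
  ]
}}

```text
clock: 22.95
position: [448.1, -87.5, 191.7]
ee_rot: [1.0, -0.001, -0.0, 0.0]
contact_force: [-0.5, 0.8, -0.5]
gripper_width: 57.4
```

```bash
cat >> h.py <<'E'
def dark(im,near,r):
    x0,y0=int(near[0]-r),int(near[1]-r); g=cv2.cvtColor(im[y0:y0+2*r,x0:x0+2*r],cv2.COLOR_RGB2GRAY)
    _,m=cv2.threshold(cv2.medianBlur(g,3),0,255,cv2.THRESH_BINARY_INV+cv2.THRESH_OTSU)
    cs,_=cv2.findContours(m,cv2.RETR_LIST,cv2.CHAIN_APPROX_NONE)
    cs=[k for k in cs if len(k)>8 and cv2.pointPolygonTest(k,(r,r),False)>=0]
    k=min(cs,key=cv2.contourArea); e=cv2.fitEllipse(k); return np.array(e[0])+[x0,y0],e[1]
E
python3 - <<'E'
from h import *
s=st(); c,im=snap('wrist','w14')
try:
    e,sz=dark(im,(324,191),22); P=onplane(c,e,91); print(e,sz,P.round(1),'d',(P-s['position']).round(1))
    X,r=tri([(c,e),(calibration('top'),(339,262.5))]); print(X.round(1),r)
except Exception as x: print(x)
E
```

```text
t 22.95 pos [448.1 -87.5 191.7] rotm [[1.0, -0.002, -0.001], [-0.002, -1.0, -0.0], [-0.001, 0.0, -1.0]] F [-0.5  0.8 -0.5] w 57.4
[321.6196022  190.08069611] (24.93971061706543, 25.294780731201172) [489.6 -86.   91. ] d [  41.5    1.5 -100.7]
[488.9 -87.3  88.8] [1.9519697039602932, 0.6318901474491285]
```

View pics/w14.png

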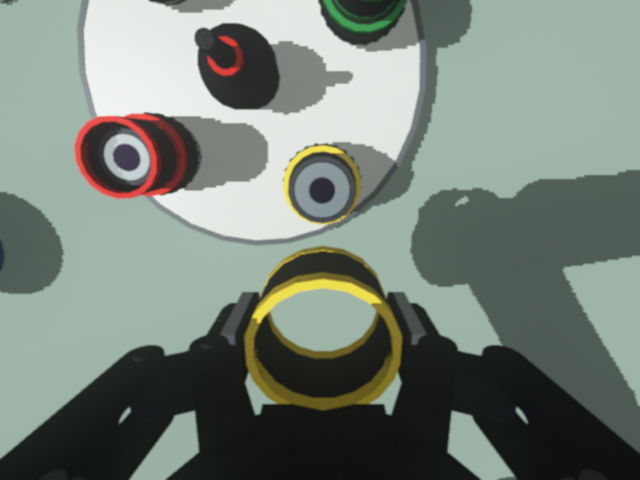

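Call:
{"api": "drive_tool", "payload": {
  "increments": [
    [-1,[0.134,-0.006,0],0],
    [-1,[0,0,0.1],0],
    [-1,[0,0,0.1],0],
    [-1,[0,0,0.04],0],
    [-1,[0,0,0.02],0],
    [-1,[0,0,0],0],
    [-1,[0,0,0],0],
    [-1,[0,0,0],0]
  ]
}}

```text
clock: 24.0
position: [488.9, -84.6, 114.7]
ee_rot: [1.0, 0.0, 0.001, -0.0]
contact_force: [0.2, -1.1, -0.7]
gripper_width: 57.1
```

```bash
python3 - <<'E'
from h import *
st(); c,im=snap('wrist','w15')
E
```

```text
t 24.0 pos [488.9 -84.6 114.7] rotm [[1.0, 0.0, 0.002], [0.0, -1.0, 0.0], [0.002, -0.0, -1.0]] F [ 0.2 -1.1 -0.7] w 57.1
```

View pics/w15.png

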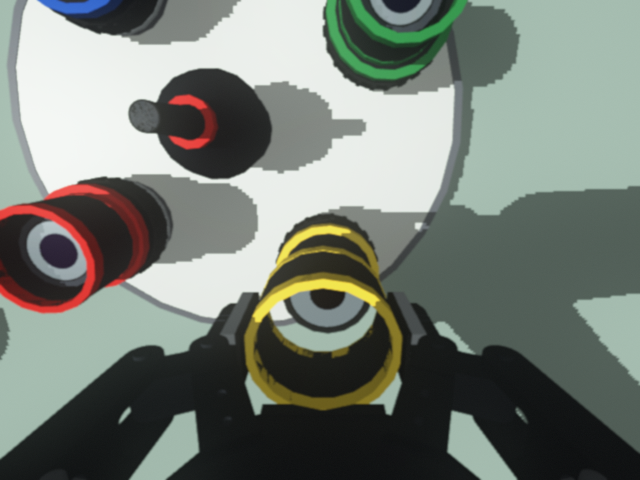

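Call:
{"api": "drive_tool", "payload": {
  "increments": [
    [-1,[0,0.006,0.02],0],
    [-1,[0,0,0.015],0],
    [-1,[0,0,0.01],0],
    [-1,[0,0,0.01],0],
    [-1,[0,0,0],0]
  ]
}}

```text
clock: 24.68
position: [488.2, -86.4, 97.1]
ee_rot: [1.0, 0.0, -0.0, 0.0]
contact_force: [0.4, -1.2, -0.2]
gripper_width: 57.1
```

```bash
python3 - <<'E'
from h import *
st(); c,im=snap('wrist','w16')
E
```

```text
t 24.68 pos [488.2 -86.4  97.1] rotm [[1.0, 0.0, -0.001], [0.0, -1.0, -0.0], [-0.001, 0.0, -1.0]] F [ 0.4 -1.2 -0.2] w 57.1
```

View pics/w16.png

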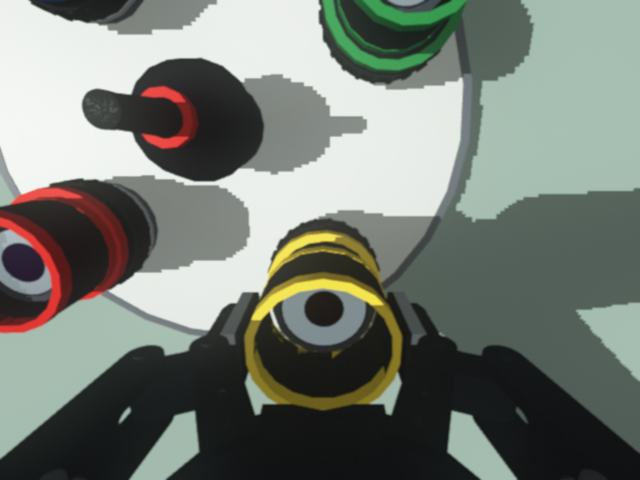

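Engaged and centred, so I'll finish and release.

Call:
{"api": "drive_tool", "payload": {
  "increments": [
    [-1,[0,0,0.01],0],
    [-1,[0,0,0.01],0],
    [-1,[0,0,0.008],0],
    [-1,[0,0,0.006],0],
    [-1,[0,0,0],0]
  ]
}}

```text
clock: 25.35
position: [488.3, -86.4, 87.0]
ee_rot: [1.0, 0.0, -0.0, 0.0]
contact_force: [-0.2, -0.1, -0.5]
gripper_width: 57.0
```

Call:
{"api": "drive_tool", "payload": {
  "increments": [
    [0.65,[0,0,0],0],
    [0.65,[0,0,0],0],
    [0.65,[0,0,0],0],
    [0.65,[0,0,-0.03],0],
    [0.65,[0,0,-0.06],0],
    [0.65,[0,0,-0.15],0],
    [0.65,[0,0,-0.15],0],
    [0.65,[0,0,0],0]
  ]
}}

```text
clock: 26.35
position: [490.8, -86.4, 208.9]
ee_rot: [1.0, 0.0, 0.005, -0.0]
contact_force: [-0.4, -0.5, -1.3]
gripper_width: 70.2
```

```bash
python3 - <<'E'
from h import *
st(); c,im=snap('wrist','w17'); snap('scene','s17'); 
i=cv2.imread('pics/s17.png')[130:310,220:420]; cv2.imwrite('pics/s17z.png',cv2.resize(i,(660,594),interpolation=cv2.INTER_CUBIC))
E
```

```text
t 26.35 pos [490.8 -86.4 208.9] rotm [[1.0, 0.001, 0.01], [0.001, -1.0, 0.0], [0.01, -0.0, -1.0]] F [-0.4 -0.5 -1.3] w 70.2
```

View pics/w17.png

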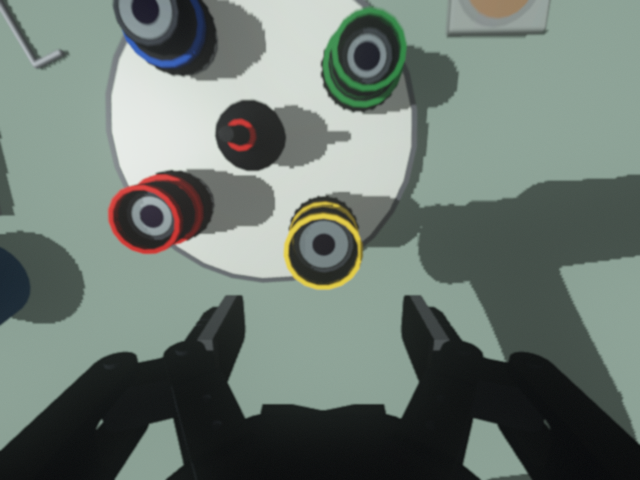

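View pics/s17z.png

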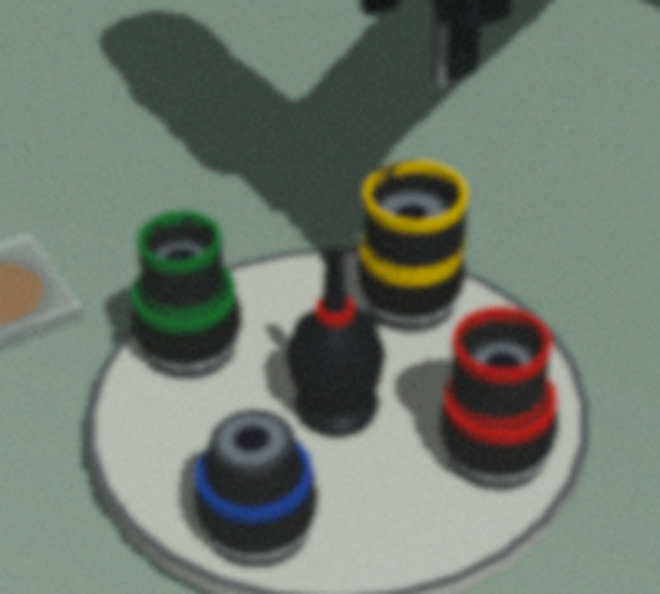

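All three hoods sit home. Now the scoop: I'll move near the grip and align the yaw.

Call:
{"api": "drive_tool", "payload": {
  "increments": [
    [0,[0.065,-0.193,0],0],
    [0,[0.065,-0.193,0],0],
    [0,[0.065,-0.193,0],0],
    [0,[0.065,-0.193,0],0],
    [0,[0.065,-0.193,0],0],
    [0,[0.065,-0.193,0],0],
    [0,[0,0,0],0.035],
    [0,[0,0,0],0],
    [0,[0,0,0],0],
    [0,[0,0,0],0]
  ]
}}

```text
clock: 27.7
position: [605.2, 260.1, 204.3]
ee_rot: [0.999, -0.035, -0.0, 0.0]
contact_force: [0.3, 0.4, -0.3]
gripper_width: 42.4
```

```bash
python3 - <<'E'
from h import *
s=st(); print(s['joints'].round(2)); c,im=snap('wrist','w18'); snap('scene','s18'); snap('top','t18')
h=cv2.cvtColor(im,cv2.COLOR_RGB2HSV); m=cv2.inRange(h,(5,100,60),(16,255,255)); 
for ce,b in blobs(m,100): print(ce.round(1),b,onplane(c,ce,32).round(1))
E
```

```text
t 27.7 pos [605.2 260.1 204.3] rotm [[0.998, -0.07, -0.0], [-0.07, -0.998, -0.0], [-0.0, 0.0, -1.0]] F [ 0.3  0.4 -0.3] w 42.4
[ 0.65  0.47  0.04  0.   -1.15  0.85]
[315.4 178.2] [308 152  15  53 734] [647.5 264.6  32. ]
```

View pics/w18.png

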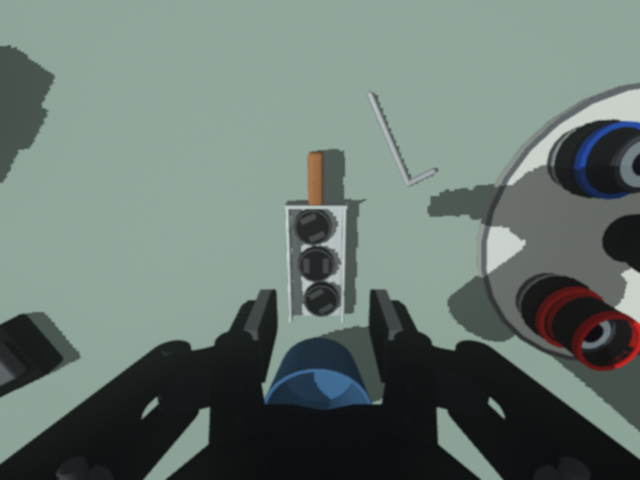

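View pics/s18.png

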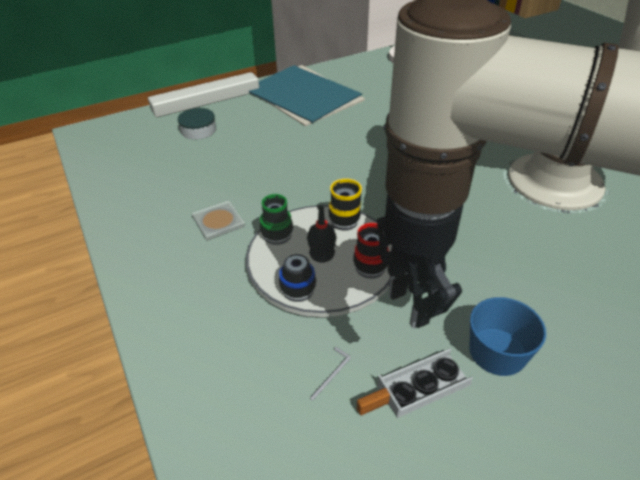

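View pics/t18.png

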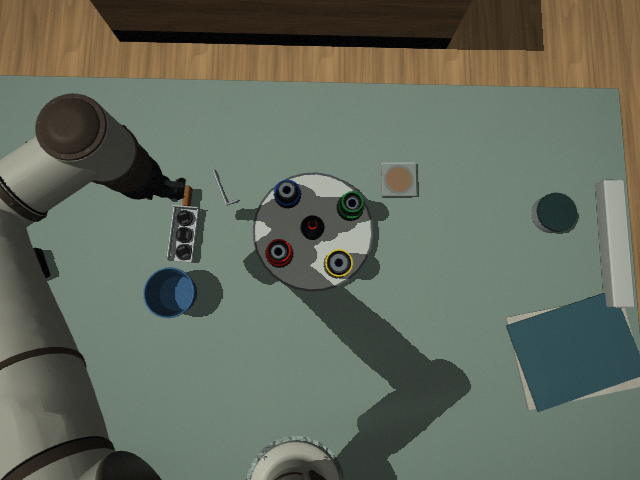

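The wrist view shows the scoop aligned, with its grip at (316,178) and lip at (317,320). The cup has not moved. I'll grasp the grip.

Call:
{"api": "drive_tool", "payload": {
  "increments": [
    [0,[0.147,-0.023,0],0],
    [0,[0,0,0.15],0],
    [0,[0,0,0.15],0],
    [0,[0,0,0],0],
    [0,[0,0,0],0]
  ]
}}

```text
clock: 28.48
position: [651.0, 265.2, 116.4]
ee_rot: [0.999, -0.035, 0.002, -0.0]
contact_force: [0.7, 1.1, -0.1]
gripper_width: 42.5
```

```bash
python3 - <<'E'
from h import *
s=st(); c,im=snap('wrist','w19')
h=cv2.cvtColor(im,cv2.COLOR_RGB2HSV); m=cv2.inRange(h,(5,100,60),(16,255,255)); M=Rt.from_quat(s['ee_rot']).as_matrix()
for ce,b in blobs(m,100): P=onplane(c,ce,30); print(ce.round(1),b,P.round(1),(M.T@(P-s['position'])).round(1))
E
```

```text
t 28.48 pos [651.  265.2 116.4] rotm [[0.998, -0.069, 0.003], [-0.069, -0.998, 0.001], [0.003, -0.001, -1.0]] F [ 0.7  1.1 -0.1] w 42.5
[324.7 257.4] [ 315  222   20   69 1243] [648.6 265.   30. ] [-2.7  0.5 86.4]
```

View pics/w19.png

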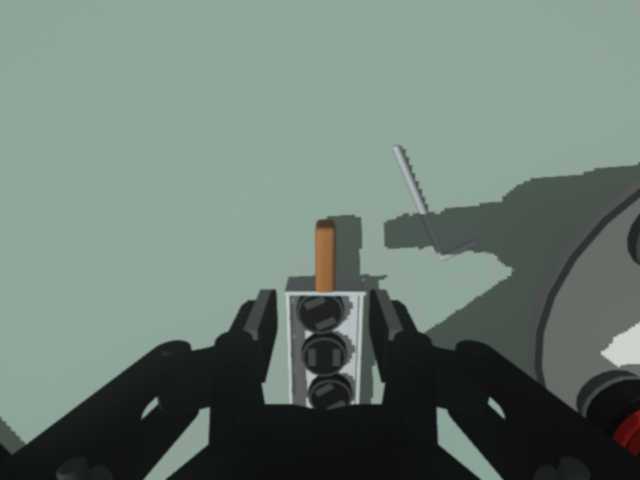

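Call:
{"api": "drive_tool", "payload": {
  "increments": [
    [0,[0,0,0.1],0],
    [0,[0,0,0.1],0],
    [0,[0,0,0.08],0],
    [0,[0,0,0.04],0],
    [0,[0,0,0],0],
    [0,[0,0,0],0],
    [-1,[0,0,0],0],
    [-1,[0,0,0],0],
    [-1,[0,0,0],0],
    [-1,[0,0,0],0],
    [-1,[0,0,0],0]
  ]
}}

```text
clock: 29.9
position: [650.3, 265.0, 19.4]
ee_rot: [0.999, -0.035, 0.001, -0.0]
contact_force: [-1.0, -0.6, 6.3]
gripper_width: 13.0
```

Call:
{"api": "drive_tool", "payload": {
  "increments": [
    [-1,[0,0,-0.03],0],
    [-1,[0,0,-0.03],0],
    [-1,[0,0,-0.03],0],
    [-1,[0,0,0],0],
    [-1,[0,0,0],0]
  ]
}}

```text
clock: 30.52
position: [649.6, 264.7, 45.0]
ee_rot: [0.999, -0.035, -0.0, 0.0]
contact_force: [0.4, -0.4, -1.8]
gripper_width: 12.8
```

```bash
python3 - <<'E'
from h import *
s=st(); c,im=snap('wrist','w20');snap('scene','s20')
i=cv2.imread('pics/s20.png')[270:450,320:560]; cv2.imwrite('pics/s20z.png',cv2.resize(i,(800,600),interpolation=cv2.INTER_CUBIC))
E
```

```text
t 30.52 pos [649.6 264.7  45. ] rotm [[0.998, -0.07, -0.0], [-0.07, -0.998, -0.0], [-0.0, 0.0, -1.0]] F [ 0.4 -0.4 -1.8] w 12.8
```

View pics/s20z.png

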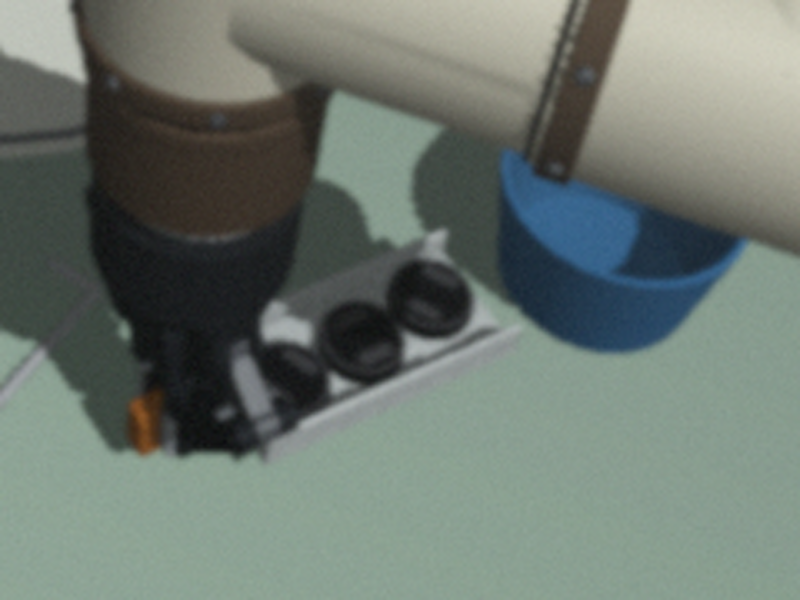

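View pics/w20.png

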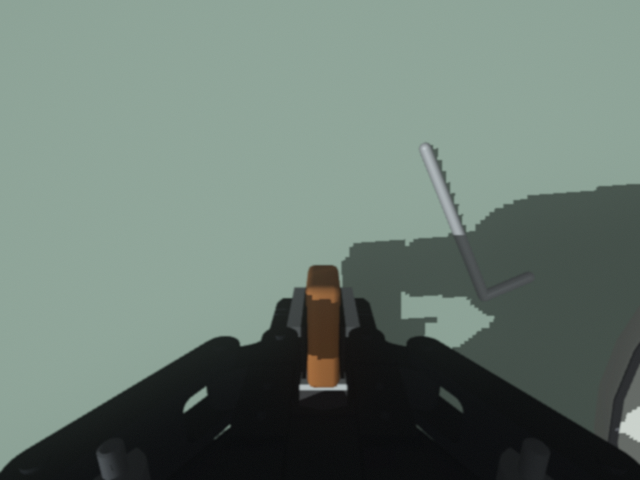

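```bash
cat >> h.py <<'E'
def trayproj(pos,az,th,c,grip=(-92,0,20)):
    """tray points in a picture if its point `grip` is at pos, az=direction of scoop +x in rad, th=lip-down tilt"""
    R=Rt.from_euler('ZY',[az,th]).as_matrix()
    pts={'lipL':(62,-28,20),'lipR':(62,28,20),'lipLf':(62,-28,0),'lipRf':(62,28,0),'rearL':(-62,-29,28),'rearR':(-62,29,28)}
    return {k:proj(c,np.array(pos)+R@(np.array(v)-np.array(grip))).round(1).tolist() for k,v in pts.items()}
E
python3 - <<'E'
from h import *
S=calibration('scene')
for z,th in [(20,0),(45,0),(45,.05),(45,.1),(45,.16)]: print(z,th,trayproj((650,265,z),np.pi-.07,th,S))
E
```

```text
20 0 {'lipL': [473.0, 377.9], 'lipR': [450.9, 348.9], 'lipLf': [470.5, 385.1], 'lipRf': [448.9, 356.3], 'rearL': [401.1, 408.6], 'rearR': [380.6, 375.4]}
45 0 {'lipL': [476.3, 368.4], 'lipR': [453.6, 339.3], 'lipLf': [473.7, 376.0], 'lipRf': [451.5, 347.1], 'rearL': [402.7, 399.4], 'rearR': [381.7, 365.9]}
45 0.05 {'lipL': [475.2, 371.4], 'lipR': [452.6, 342.4], 'lipLf': [472.0, 379.1], 'lipRf': [450.0, 350.2], 'rearL': [402.9, 399.8], 'rearR': [381.9, 366.4]}
45 0.1 {'lipL': [473.9, 374.5], 'lipR': [451.5, 345.5], 'lipLf': [470.2, 382.3], 'lipRf': [448.4, 353.4], 'rearL': [402.9, 400.3], 'rearR': [382.0, 366.9]}
45 0.16 {'lipL': [472.0, 378.2], 'lipR': [449.9, 349.2], 'lipLf': [467.8, 386.1], 'lipRf': [446.2, 357.3], 'rearL': [403.0, 401.0], 'rearR': [382.0, 367.6]}
```

The scoop is rigid in the grip (tilt about 0.01 rad). The arm can only yaw, so I have to make the scoop pivot between the pads. I'll test loosening the grip close to the shelf.

Call:
{"api": "drive_tool", "payload": {
  "increments": [
    [-1,[0,0,0.03],0],
    [-1,[0,0,0],0],
    [-0.74,[0,0,0],0],
    [-0.74,[0,0,0],0],
    [-0.74,[0,0,0],0],
    [-0.74,[0,0,0],0]
  ]
}}

```text
clock: 31.38
position: [649.8, 264.8, 36.4]
ee_rot: [0.999, -0.035, 0.0, -0.0]
contact_force: [-0.1, 0.3, -1.4]
gripper_width: 13.0
```

```bash
cat >> h.py <<'E'
def sc(name,box=(320,270,560,450)):
    c,im=snap('scene',name); x0,y0,x1,y1=box
    cv2.imwrite(f'pics/{name}z.png',cv2.resize(cv2.cvtColor(im[y0:y1,x0:x1],cv2.COLOR_RGB2BGR),(800,600),interpolation=cv2.INTER_CUBIC))
E
python3 - <<'E'
from h import *
st(); sc('s21')
E
```

```text
t 31.38 pos [649.8 264.8  36.4] rotm [[0.998, -0.07, 0.0], [-0.07, -0.998, 0.0], [0.0, -0.0, -1.0]] F [-0.1  0.3 -1.4] w 13.0
```

View pics/s21z.png

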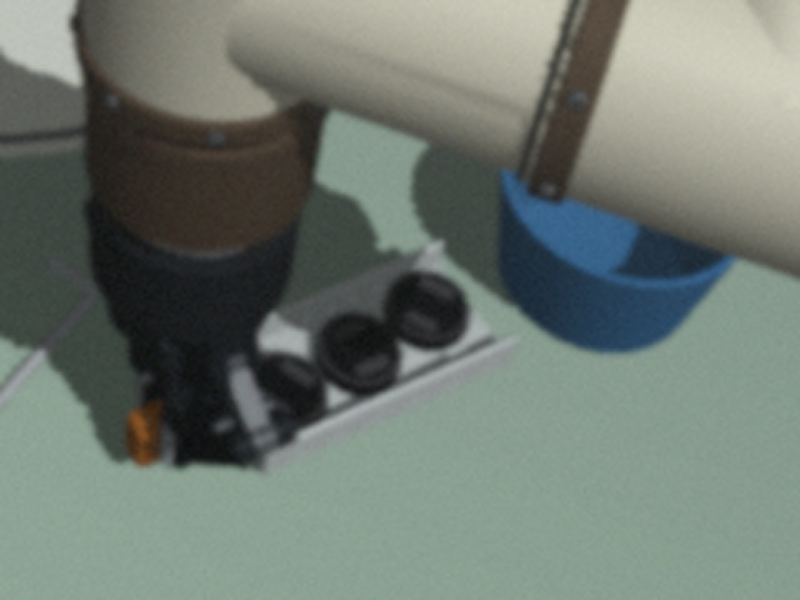

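Call:
{"api": "drive_tool", "payload": {
  "increments": [
    [-0.71,[0,0,0],0],
    [-0.71,[0,0,0],0],
    [-0.71,[0,0,0],0]
  ]
}}

```text
clock: 31.8
position: [649.8, 264.8, 36.2]
ee_rot: [0.999, -0.035, 0.0, -0.0]
contact_force: [0.7, -0.3, -2.1]
gripper_width: 13.2
```

```bash
python3 - <<'E'
from h import *
st(); sc('s22')
E
```

```text
t 31.8 pos [649.8 264.8  36.2] rotm [[0.998, -0.07, 0.0], [-0.07, -0.998, 0.0], [0.0, -0.0, -1.0]] F [ 0.7 -0.3 -2.1] w 13.2
```

View pics/s22z.png

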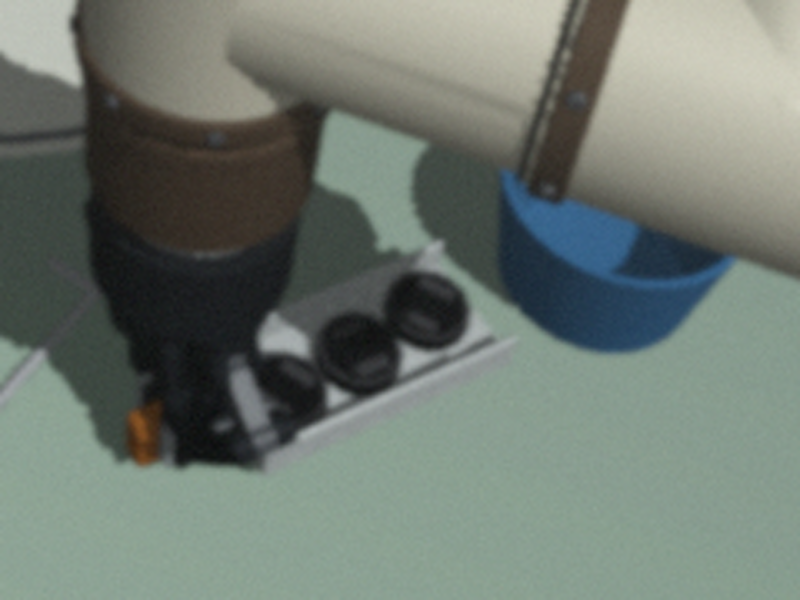

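Call:
{"api": "drive_tool", "payload": {
  "increments": [
    [-0.695,[0,0,0],0],
    [-0.695,[0,0,0],0],
    [-0.695,[0,0,0],0]
  ]
}}

```text
clock: 32.22
position: [649.8, 264.8, 36.2]
ee_rot: [0.999, -0.035, 0.0, -0.0]
contact_force: [-0.4, 0.0, -2.4]
gripper_width: 13.1
```

Call:
{"api": "drive_tool", "payload": {
  "increments": [
    [-0.69,[0,0,0],0],
    [-0.69,[0,0,0],0]
  ]
}}

```text
clock: 32.48
position: [649.8, 264.8, 36.2]
ee_rot: [0.999, -0.035, 0.0, -0.0]
contact_force: [-0.2, -0.4, -2.2]
gripper_width: 13.8
```

```bash
python3 - <<'E'
from h import *
st(); sc('s23')
E
```

```text
t 32.48 pos [649.8 264.8  36.2] rotm [[0.998, -0.07, 0.0], [-0.07, -0.998, 0.0], [0.0, -0.0, -1.0]] F [-0.2 -0.4 -2.2] w 13.8
```

View pics/s23z.png

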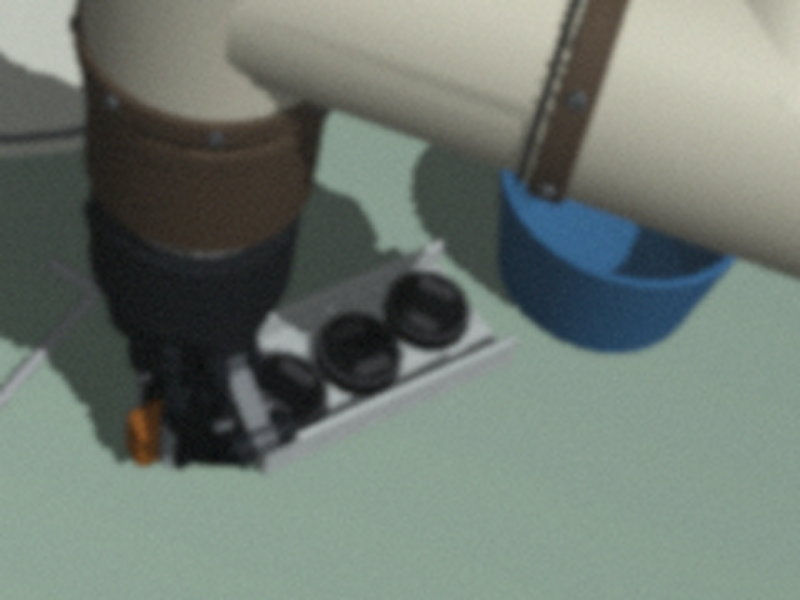

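Call:
{"api": "drive_tool", "payload": {
  "increments": [
    [-0.683,[0,0,0],0],
    [-0.683,[0,0,0],0],
    [-0.683,[0,0,0],0]
  ]
}}

```text
clock: 32.9
position: [649.8, 264.8, 36.2]
ee_rot: [0.999, -0.035, -0.0, 0.0]
contact_force: [0.8, 0.0, -1.3]
gripper_width: 13.3
```

```bash
python3 - <<'E'
from h import *
st(); sc('s24')
E
```

```text
t 32.9 pos [649.8 264.8  36.2] rotm [[0.998, -0.07, -0.0], [-0.07, -0.998, -0.0], [-0.0, 0.0, -1.0]] F [ 0.8  0.  -1.3] w 13.3
```

View pics/s24z.png

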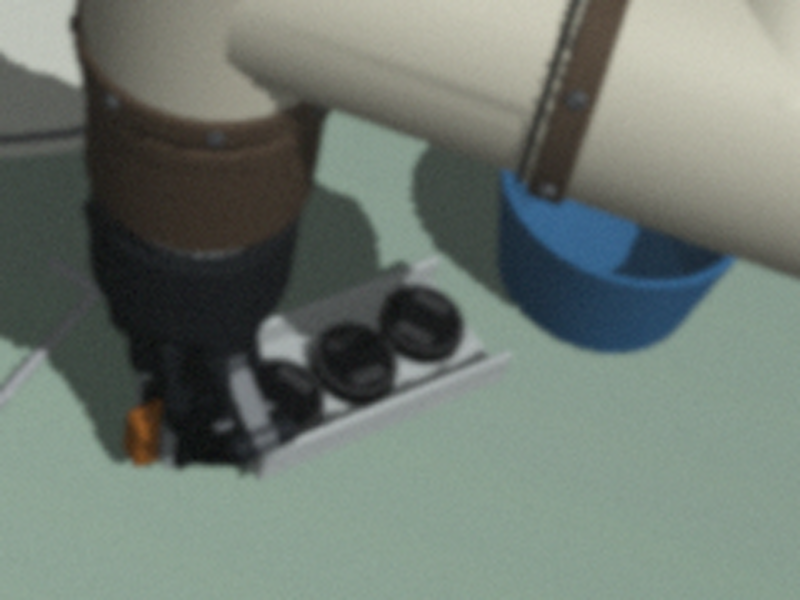

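It pivots in the pads at −0.683 without dropping: the near lip corner moved from row 342 to 356 in the zoom while the rear stayed put. I'll set it flat, re-tighten, and locate the cup accurately.

Call:
{"api": "drive_tool", "payload": {
  "increments": [
    [-0.683,[0,0,0.015],0],
    [-0.683,[0,0,0.015],0],
    [-0.683,[0,0,0.015],0],
    [-0.683,[0,0,0.009],0],
    [-0.683,[0,0,0],0],
    [-1,[0,0,0],0],
    [-1,[0,0,0],0],
    [-1,[0,0,0],0],
    [-1,[0,0,-0.1],0],
    [-1,[0,0,-0.2],0],
    [-1,[0,0,-0.2],0],
    [-1,[0,0,0],0],
    [-1,[0,0,0],0]
  ]
}}

```text
clock: 34.58
position: [648.9, 264.6, 169.2]
ee_rot: [0.999, -0.035, -0.001, 0.0]
contact_force: [0.4, 0.1, -3.1]
gripper_width: 12.7
```

```bash
python3 - <<'E'
from h import *
st(); sc('s25',(300,200,580,410)); snap('top','t25')
T=calibration('top');S=calibration('scene')
print(onplane(T,(170,292.9),70).round(1),onplane(S,(507.7,326.5),70).round(1),tri([(T,(170,292.9)),(S,(507.7,326.5))]))
E
```

```text
t 34.58 pos [648.9 264.6 169.2] rotm [[0.998, -0.07, -0.002], [-0.07, -0.998, 0.0], [-0.002, 0.0, -1.0]] F [ 0.4  0.1 -3.1] w 12.7
[419.3 274.6  70. ] [424.9 280.8  70. ] (array([419.29411492, 277.13971603,  62.16663831]), [0.09249561291062762, 0.13581881653923816])
```

View pics/s25z.png

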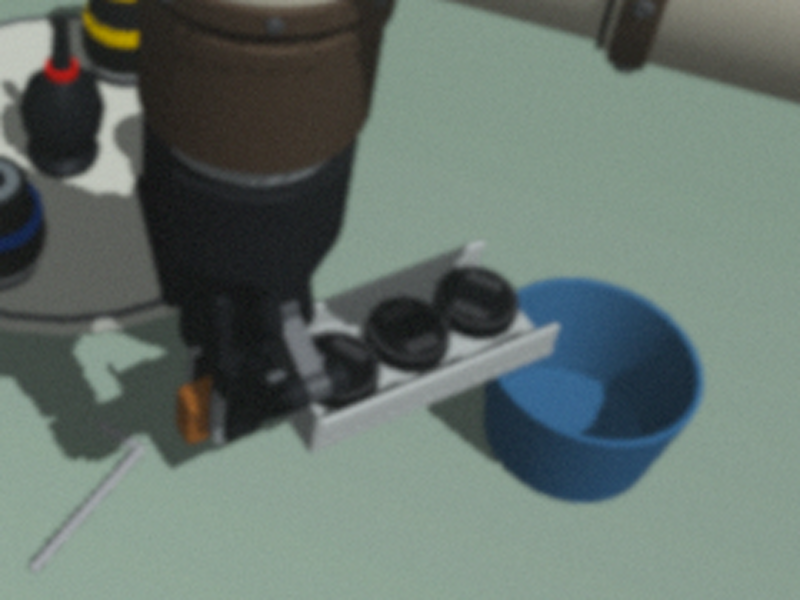

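View pics/t25.png

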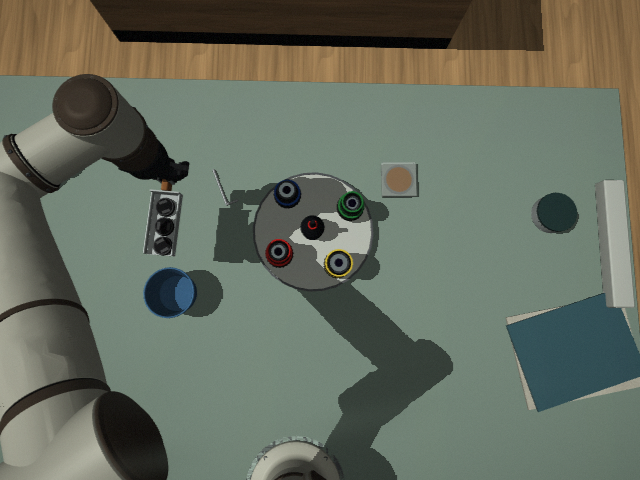

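The cup axis is near (422,277.5), and the rim height triangulates to 62–70. I'll carry the scoop level and slowly over the cup.

Call:
{"api": "drive_tool", "payload": {
  "increments": [
    [-1,[-0.02,0,0],0],
    [-1,[-0.04,0.002,0],0],
    [-1,[-0.045,0.002,0],0],
    [-1,[-0.045,0.002,-0.0],0],
    [-1,[-0.045,0.002,0],0],
    [-1,[-0.04,0.002,0.0],0],
    [-1,[-0.022,0,0],0],
    [-1,[0,0,0.03],0],
    [-1,[0,0,0.03],0],
    [-1,[0,0,0],0],
    [-1,[0,0,0],0]
  ]
}}

```text
clock: 36.05
position: [573.0, 267.1, 151.7]
ee_rot: [0.999, -0.035, -0.0, 0.0]
contact_force: [-0.7, -0.4, -1.7]
gripper_width: 12.9
```

```bash
python3 - <<'E'
from h import *
s=st(); sc('s26',(360,200,600,380)); snap('top','t26')
i=cv2.imread('pics/t26.png')[180:340,100:300]; cv2.imwrite('pics/t26z.png',cv2.resize(i,(700,560),interpolation=cv2.INTER_CUBIC))
print(trayproj(s['position'],np.pi-.07,0,calibration('scene')))
E
```

```text
t 36.05 pos [573.  267.1 151.7] rotm [[0.998, -0.07, -0.0], [-0.07, -0.998, -0.0], [-0.0, 0.0, -1.0]] F [-0.7 -0.4 -1.7] w 12.9
{'lipL': [537.3, 301.4], 'lipR': [509.8, 273.7], 'lipLf': [533.2, 310.8], 'lipRf': [506.5, 283.2], 'rearL': [462.1, 330.2], 'rearR': [436.2, 298.2]}
```

View pics/s26z.png

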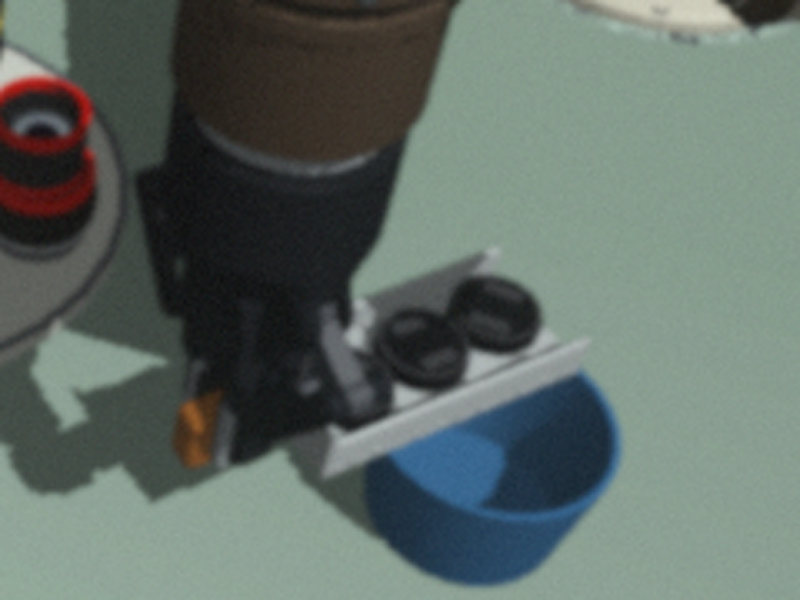

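View pics/t26z.png

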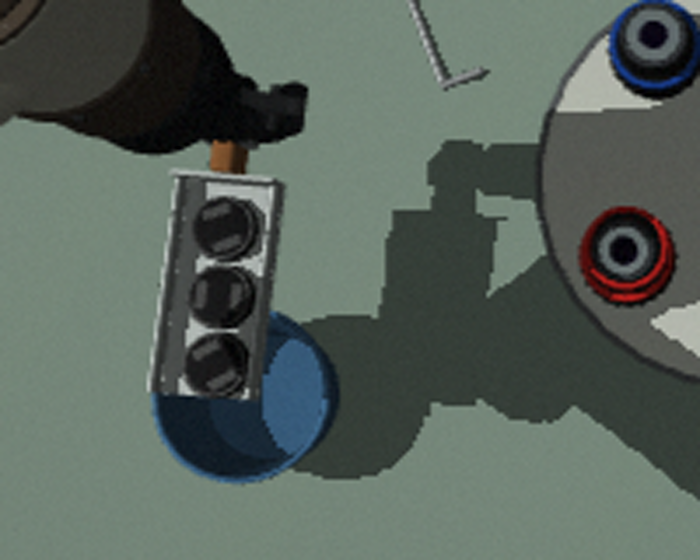

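The scoop is level over the cup with all three caps aboard, and the predicted and seen lip corners agree within 1.2 px. I'll loosen gradually.

Call:
{"api": "drive_tool", "payload": {
  "increments": [
    [-0.7,[0,0,0],0],
    [-0.7,[0,0,0],0],
    [-0.69,[0,0,0],0],
    [-0.69,[0,0,0],0],
    [-0.686,[0,0,0],0],
    [-0.686,[0,0,0],0]
  ]
}}

```text
clock: 36.9
position: [572.7, 267.2, 152.0]
ee_rot: [0.999, -0.035, -0.0, 0.0]
contact_force: [0.9, -0.9, -1.4]
gripper_width: 13.6
```

```bash
python3 - <<'E'
from h import *
s=st(); sc('s27',(360,200,600,380))
for th in (0,.1,.2,.3,.4,.5): print(th,trayproj(s['position'],np.pi-.07,th,calibration('scene'))['lipL'])
E
```

```text
t 36.9 pos [572.7 267.2 152. ] rotm [[0.998, -0.07, -0.0], [-0.07, -0.998, -0.0], [-0.0, 0.0, -1.0]] F [ 0.9 -0.9 -1.4] w 13.6
0 [537.5, 301.2]
0.1 [534.0, 308.6]
0.2 [529.7, 316.2]
0.3 [524.7, 323.8]
0.4 [519.1, 331.3]
0.5 [512.9, 338.8]
```

View pics/s27z.png

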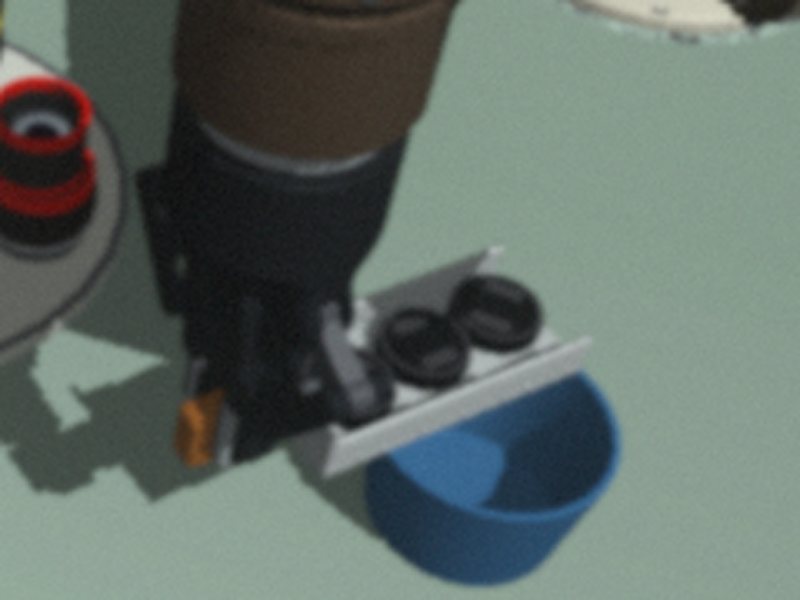

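No movement yet, so slightly looser.

Call:
{"api": "drive_tool", "payload": {
  "increments": [
    [-0.684,[0,0,0],0],
    [-0.683,[0,0,0],0],
    [-0.683,[0,0,0],0]
  ]
}}

```text
clock: 37.33
position: [572.7, 267.2, 152.0]
ee_rot: [0.999, -0.035, -0.0, 0.0]
contact_force: [0.7, 0.3, -0.6]
gripper_width: 13.9
```

```bash
python3 - <<'E'
from h import *
s=st(); sc('s28',(360,200,600,380))
E
```

```text
t 37.33 pos [572.7 267.2 152. ] rotm [[0.998, -0.07, -0.0], [-0.07, -0.998, -0.0], [-0.0, 0.0, -1.0]] F [ 0.7  0.3 -0.6] w 13.9
```

View pics/s28z.png

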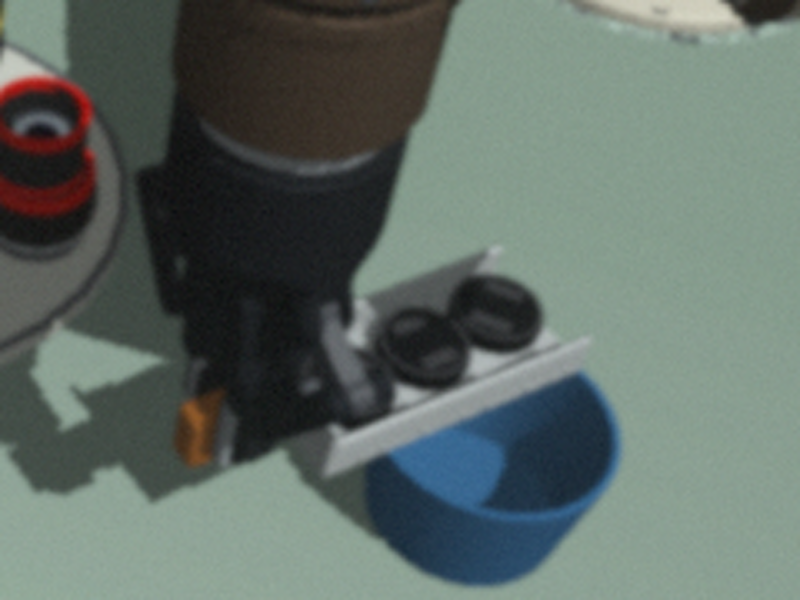

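Call:
{"api": "drive_tool", "payload": {
  "increments": [
    [-0.681,[0,0,0],0],
    [-0.681,[0,0,0],0]
  ]
}}

```text
clock: 37.62
position: [572.6, 267.2, 152.0]
ee_rot: [0.999, -0.035, -0.0, 0.0]
contact_force: [0.1, 0.6, -2.3]
gripper_width: 14.0
```

```bash
python3 - <<'E'
from h import *
s=st(); sc('s29',(360,200,600,380))
E
```

```text
t 37.62 pos [572.6 267.2 152. ] rotm [[0.998, -0.07, -0.0], [-0.07, -0.998, -0.0], [-0.0, 0.0, -1.0]] F [ 0.1  0.6 -2.3] w 14.0
```

View pics/s29z.png

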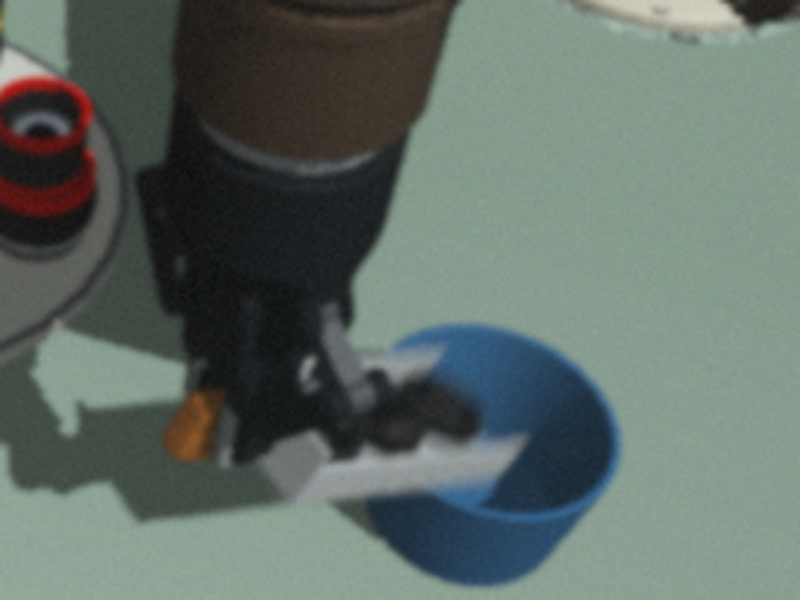

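It is tipped to about 0.42 rad and the caps are sliding. I'll tighten and hold.

Call:
{"api": "drive_tool", "payload": {
  "increments": [
    [-0.8,[0,0,0],0],
    [-1,[0,0,0],0],
    [-1,[0,0,0],0],
    [-1,[0,0,0],0],
    [-1,[0,0,0],0],
    [-1,[0,0,0],0]
  ]
}}

```text
clock: 38.42
position: [572.7, 267.2, 152.1]
ee_rot: [0.999, -0.035, 0.0, -0.0]
contact_force: [-1.1, 1.1, 0.6]
gripper_width: 13.1
```

```bash
python3 - <<'E'
from h import *
s=st(); sc('s30',(360,200,600,380)); snap('top','t30')
i=cv2.imread('pics/t30.png')[180:340,100:300]; cv2.imwrite('pics/t30z.png',cv2.resize(i,(700,560),interpolation=cv2.INTER_CUBIC))
E
```

```text
t 38.42 pos [572.7 267.2 152.1] rotm [[0.998, -0.07, 0.0], [-0.07, -0.998, 0.0], [0.0, -0.0, -1.0]] F [-1.1  1.1  0.6] w 13.1
```

View pics/s30z.png

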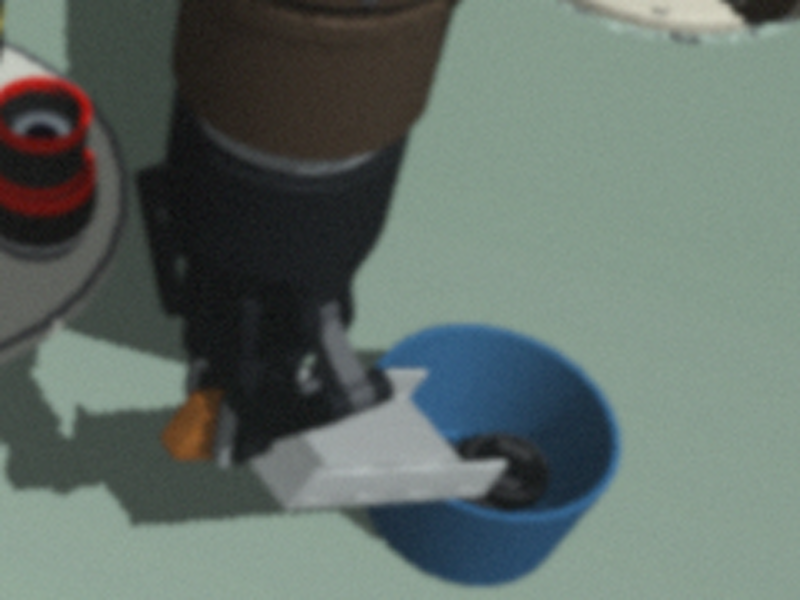

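View pics/t30z.png

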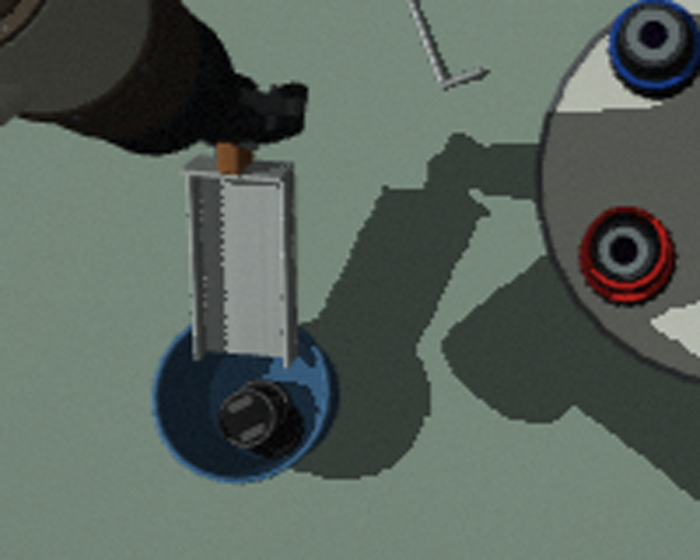

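All the caps are in the cup and the scoop is empty, tilted about 0.5 rad with its lip at z of about 60. I'll lift it, go back to the shelf spot and lower.

Call:
{"api": "drive_tool", "payload": {
  "increments": [
    [-1,[0,0,-0.05],0],
    [-1,[0,0,-0.1],0],
    [-1,[0.05,0,-0.05],0],
    [-1,[0.1,0,0],0],
    [-1,[0.1,0,0],0],
    [-1,[0.04,0,0.05],0],
    [-1,[0,0,0.1],0],
    [-1,[0,0,0.1],0],
    [-1,[0,0,0.08],0],
    [-1,[0,0,0.02],0],
    [-1,[0,0,0],0],
    [-1,[0,0,0],0]
  ]
}}

```text
clock: 40.02
position: [660.1, 261.5, 108.6]
ee_rot: [0.999, -0.035, 0.001, -0.001]
contact_force: [0.5, 0.2, -1.0]
gripper_width: 12.8
```

```bash
python3 - <<'E'
from h import *
s=st(); sc('s31',(300,200,580,410)); 
E
```

```text
t 40.02 pos [660.1 261.5 108.6] rotm [[0.998, -0.069, 0.002], [-0.069, -0.998, 0.001], [0.002, -0.001, -1.0]] F [ 0.5  0.2 -1. ] w 12.8
```

View pics/s31z.png

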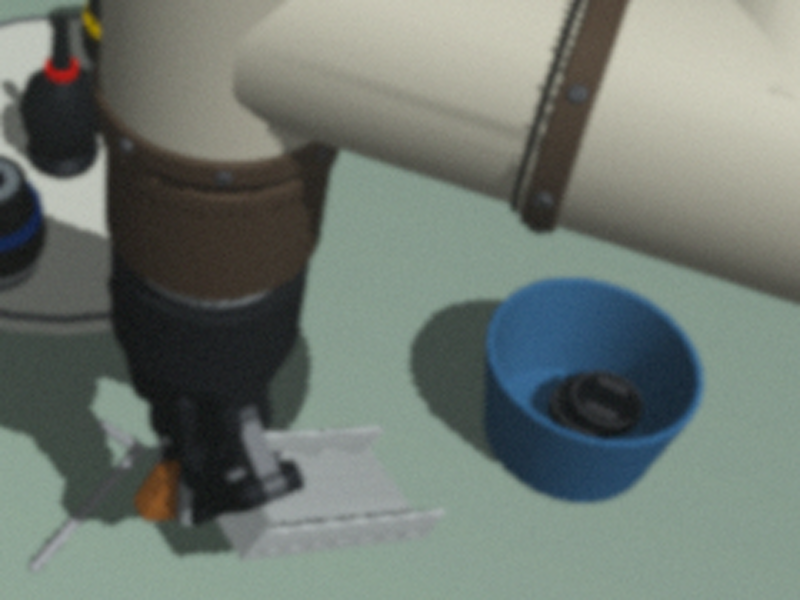

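Call:
{"api": "drive_tool", "payload": {
  "increments": [
    [-0.69,[0,0,0],0],
    [-0.69,[0,0,0.02],0],
    [-0.69,[0,0,0.02],0],
    [-0.69,[0,0,0.02],0],
    [-0.69,[0,0,0.02],0],
    [-0.69,[0,0,0.02],0],
    [-0.69,[0,0,0.02],0],
    [-0.69,[0,0,0],0]
  ]
}}

```text
clock: 41.08
position: [658.9, 260.9, 70.1]
ee_rot: [0.999, -0.035, -0.001, 0.0]
contact_force: [-0.1, 0.2, -0.1]
gripper_width: 13.3
```

```bash
python3 - <<'E'
from h import *
s=st(); sc('s32',(300,260,540,440)); 
E
```

```text
t 41.08 pos [658.9 260.9  70.1] rotm [[0.998, -0.07, -0.002], [-0.07, -0.998, -0.001], [-0.002, 0.001, -1.0]] F [-0.1  0.2 -0.1] w 13.3
```

View pics/s32z.png

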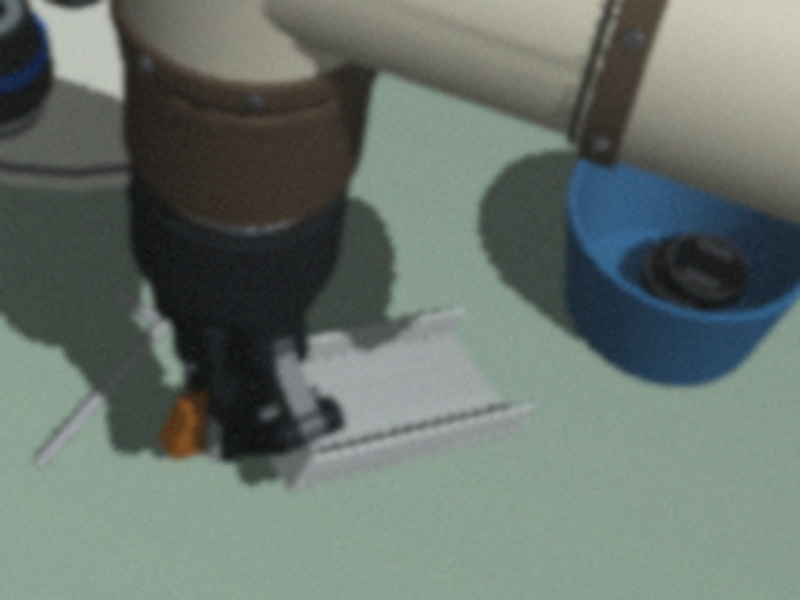

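Call:
{"api": "drive_tool", "payload": {
  "increments": [
    [-0.69,[0,0,0.02],0],
    [-0.69,[0,0,0.02],0],
    [-0.69,[0,0,0.02],0],
    [-0.69,[0,0,0.02],0],
    [-0.69,[0,0,0.02],0],
    [-0.69,[0,0,0.02],0],
    [-0.69,[0,0,0.02],0],
    [-0.69,[0,0,0.01],0],
    [-0.69,[0,0,0.01],0],
    [-0.69,[0,0,0],0]
  ]
}}

```text
clock: 42.38
position: [659.2, 261.0, 22.7]
ee_rot: [0.999, -0.035, -0.0, 0.0]
contact_force: [-0.9, -1.4, 0.2]
gripper_width: 13.1
```

```bash
python3 - <<'E'
from h import *
s=st(); sc('s33',(300,260,540,440)); 
E
```

```text
t 42.38 pos [659.2 261.   22.7] rotm [[0.998, -0.07, -0.001], [-0.07, -0.998, -0.0], [-0.001, 0.0, -1.0]] F [-0.9 -1.4  0.2] w 13.1
```

View pics/s33z.png

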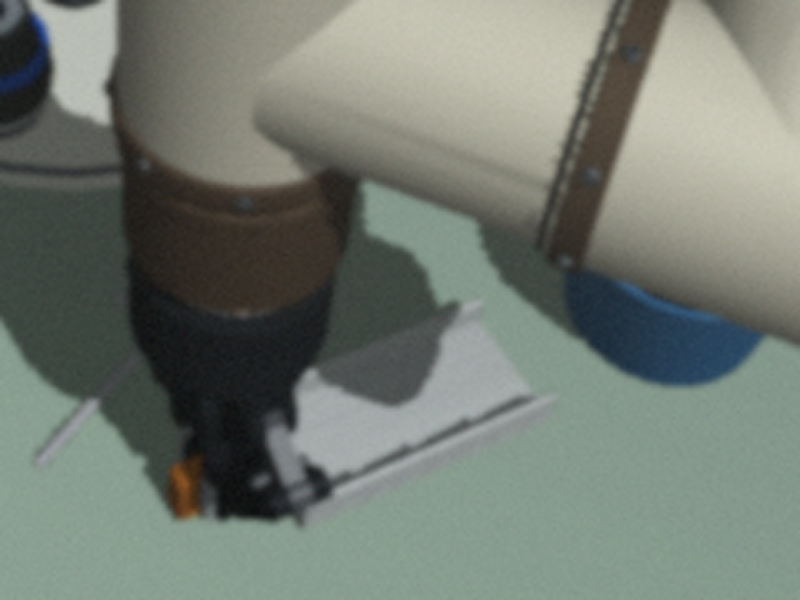

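Nearly flat, so I'll release and rise.

Call:
{"api": "drive_tool", "payload": {
  "increments": [
    [-0.69,[0,0,0.008],0],
    [-0.69,[0,0,0],0],
    [-0.6,[0,0,0],0],
    [-0.4,[0,0,0],0],
    [0,[0,0,0],0],
    [0,[0,0,0],0],
    [0,[0,0,0],0],
    [0,[0,0,-0.05],0],
    [0,[0,0,-0.15],0],
    [0,[0,0,-0.2],0],
    [0,[0,0,-0.2],0],
    [0,[-0.15,0,0],0],
    [0,[-0.15,0,0],0],
    [0,[0,0,0],0],
    [0,[0,0,0],0]
  ]
}}

```text
clock: 44.3
position: [570.2, 267.7, 202.0]
ee_rot: [0.999, -0.035, 0.001, -0.001]
contact_force: [0.8, 0.3, 0.1]
gripper_width: 42.8
```

```bash
python3 - <<'E'
from h import *
s=st(); snap('wrist','w34'); sc('s34',(220,170,560,425)); 
E
```

```text
t 44.3 pos [570.2 267.7 202. ] rotm [[0.998, -0.069, 0.002], [-0.069, -0.998, 0.001], [0.002, -0.001, -1.0]] F [0.8 0.3 0.1] w 42.8
```

View pics/s34z.png

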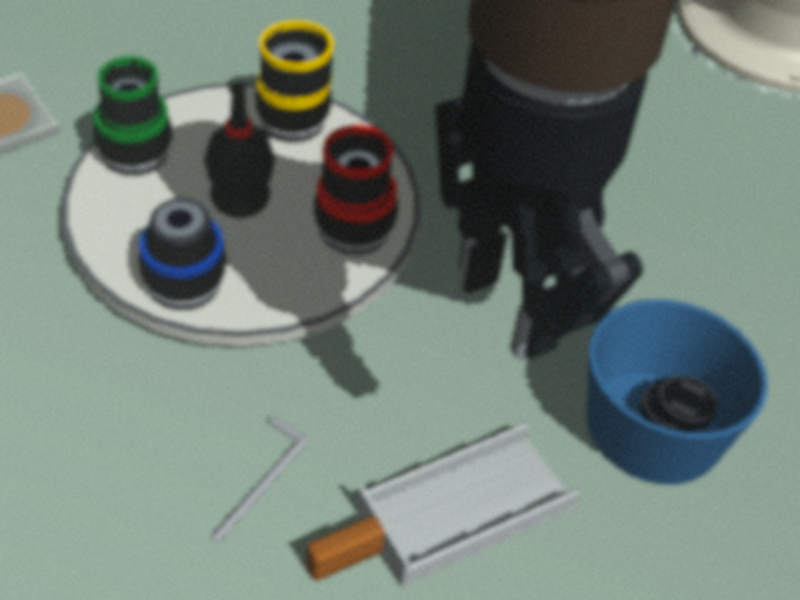

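View pics/w34.png

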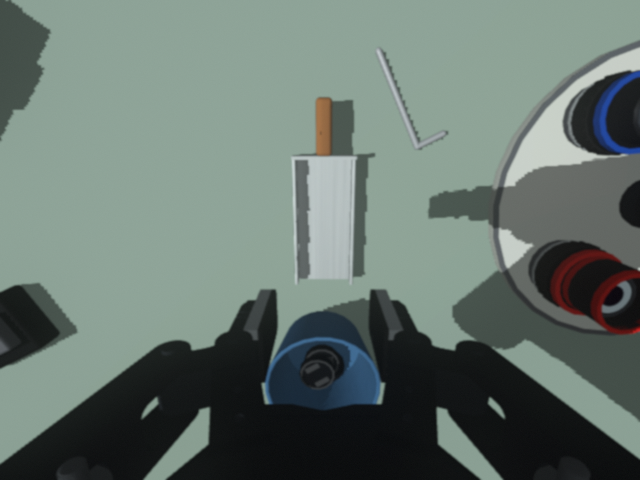

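The scoop is flat and the caps are in the cup, with no caps on the shelf. I'll look closer to count the caps and check the hood heights.

Call:
{"api": "drive_tool", "payload": {
  "increments": [
    [0,[-0.15,0,-0.1],0],
    [0,[-0.15,0,-0.05],0],
    [0,[-0.15,0,0],0],
    [0,[-0.12,0,0],0],
    [0,[0,0,0],0],
    [0,[0,0,0],0],
    [0,[0,0,0],0]
  ]
}}

```text
clock: 45.28
position: [400.2, 279.4, 245.3]
ee_rot: [0.999, -0.036, -0.0, 0.0]
contact_force: [0.1, -0.2, -0.6]
gripper_width: 42.9
```

```bash
python3 - <<'E'
from h import *
s=st(); c,im=snap('wrist','w35'); u=proj(c,(422,277,20)).astype(int); print(u)
x,y=max(u[0]-70,0),max(u[1]-70,0)
cv2.imwrite('pics/w35z.png',cv2.resize(cv2.cvtColor(im[y:y+140,x:x+140],cv2.COLOR_RGB2BGR),(600,600),interpolation=cv2.INTER_CUBIC))
S,si=snap('scene','s35');T,ti=snap('top','t35')
for col,pt,ps in [('red',(279,254),(370,238)),('yellow',(339,263),(345,190)),('green',(351,206),(275,203))]:
    for n,c_,i_,p in (('top',T,ti,pt),('scene',S,si,ps)):
        try:
            m=mask(i_,col,100); mm=np.zeros_like(m); cv2.circle(mm,p,26,255,-1)
            print(col,n,[(ce.round(1).tolist(),b.tolist()) for ce,b in blobs(m&mm,15,3)])
        except Exception as e: print(e)
i=cv2.imread('pics/t35.png')[160:310,230:400]; cv2.imwrite('pics/t35z.png',cv2.resize(i,(680,600),interpolation=cv2.INTER_CUBIC))
E
```

```text
t 45.27 pos [400.2 279.4 245.3] rotm [[0.997, -0.071, -0.0], [-0.071, -0.997, -0.0], [-0.0, 0.0, -1.0]] F [ 0.1 -0.2 -0.6] w 42.9
[324 191]
red top [([278.5, 254.8], [265, 239, 28, 28, 270])]
red scene [([371.8, 244.7], [354, 222, 35, 43, 741])]
yellow top [([337.4, 264.3], [324, 249, 29, 29, 220])]
yellow scene [([345.8, 189.8], [330, 178, 32, 24, 400]), ([344.0, 210.3], [328, 202, 33, 15, 231])]
green top [([349.7, 205.9], [338, 191, 26, 28, 273])]
green scene [([274.1, 203.5], [262, 194, 25, 20, 246]), ([275.9, 222.8], [259, 212, 32, 18, 247])]
```

View pics/w35z.png

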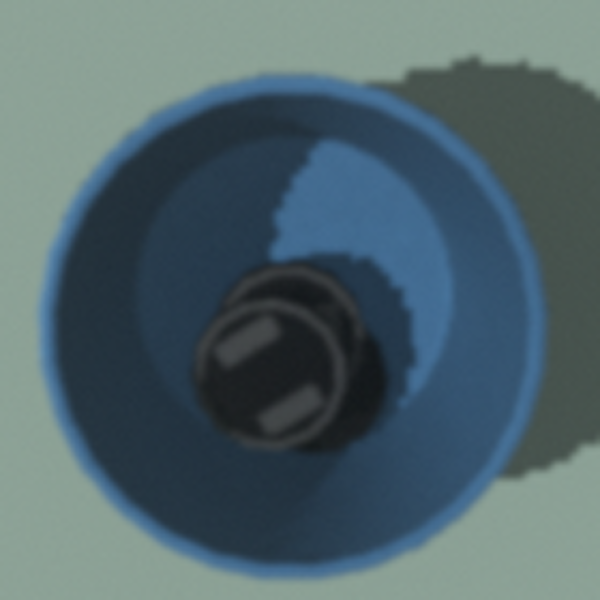

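View pics/t35z.png

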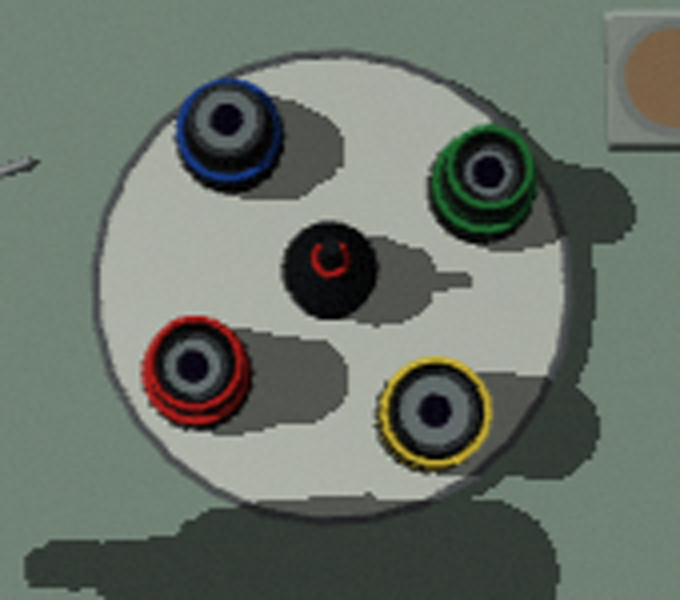

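The cup holds a stack of three caps (top, one behind, one lower right), and the hoods are concentric with their lenses. As a final check I'll triangulate the height of the hood tops, which should be 107.

```bash
python3 - <<'E'
from h import *
T=calibration('top');S=calibration('scene')
for n,a,b in [('yellow',(338.8,263),(345.5,189.5)),('green',(352.3,202),(274.3,203.3)),('red',(279,252.3),(372.2,235.0))]:
    X,e=tri([(T,a),(S,b)]); print(n,X.round(1),np.round(e,1))
st()
E
```

```text
yellow [487.  -87.9 101.5] [0.4 0.5]
green [ 619.8 -116.2  101.7] [0.3 0.4]
red [508.7  39.5  98.3] [0.6 0.8]
t 45.42 pos [399.8 279.2 245.2] rotm [[0.997, -0.071, -0.0], [-0.071, -0.997, -0.001], [-0.0, 0.001, -1.0]] F [ 0.2 -0.4  1.2] w 42.9
```

```bash
python3 - <<'E'
from bench import *
print(job_done())
E
```

```text
the job is handed in; nothing more can be done
None
```

The job is handed in at about 45 s. The red, green and yellow hoods are seated on their lenses, the three caps are in the cup, and the scoop is back flat on the shelf. There was no blue hood, so the blue lens stays bare.

**Scoop:** The arm can only yaw, so I gripped the scoop, held it over the cup and eased the grip until it pivoted between the pads, to about 0.5 rad. I then lowered it lip first so it came down flat. It lies about 10 mm from where it started.

**Last checks, all by camera:**
- **Hoods:** All three look concentric with their lenses and seated on the shoulder. Read-back forces while fitting stayed within about 2.5 N.
- **Caps:** The last view shows what looks like a stack of three in the cup, and none are on the shelf.
- **Everything else:** The lenses, cup and blower are standing. The hex key and filter case look untouched. The gripper is clear of everything.

**One disagreement:** Hood tops triangulated at 98 to 102 mm, where 107 mm was expected. The same two cameras put the cup rim about 8 mm low, and lens fronts came out 2 to 5 mm low, so I took this as camera bias. The readings are low rather than high, so they gave no sign of a hood standing proud.

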